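# Rock the sample bottles and set them out for reading

### The job

Load the sample bottle that stands loose on the table into a free place of the mixing rocker: lower it through the wide end of the keyhole and slide it to the far end of the narrow slot, as the others already are. Then rock the tray twice by its handle, smoothly, with all the bottles locked in: each time tip it to about 45 degrees (never past 60), hold it there for two seconds and bring it back fully level. Finally slide each bottle back to its wide end, lift it free and set it out in the viewing stand, slid in under the slotted shade as far as it goes, one bottle per bay, and stand the black light baffle on its foot across the stand's open front, parallel to the shade and centred, to keep stray light off; leave the tall stock bottle and the spot plate where they are.

Things in the scene. Friction and masses are not known exactly. Their poses are not given: they have to be found in the camera images.
- rocker: Mixing rocker, grey base 170 x 236 mm, fixed. Origin: centre of its underside on the table; its x points away from the handle side, towards the hinge; z up. It carries the hinged tray.
- tray (a joint): Tilt of the rocker's tray about the hinge on its far lower edge, in rad: 0 level (a stop), grows as the handle side rises, stop at 1.2. The hinge is stiff: the tray stays where it is left; moving it takes about 5 to 10 N at the handle.
- tray_floor (a point): Centre of the tray's floor (upper surface), moving with the tray; 30 mm above the table when level; axes as the rocker's when level. Floor open in front, 200 mm wide. A locked bottle stands on it at about x = 24 to 36 mm, y = -62, 0 or 62 mm, neck in the slot; a back wall stops its body at x = 36 mm.
- tray_wide (a point): Wide end of the middle keyhole, 67 mm above the tray floor, on top of a white plate 5 mm thick that covers the tray, 27 mm nearer the handle than tray_floor. Three keyholes along x, 62 mm apart in y (middle one y = 0): wide opening 46 (x) x 48 (y) mm, then a slot 22 mm wide that ends 72 mm beyond (+x) this point. Bottles go in or out only at a wide end.
- tray_handle (a point): Middle of the tray's handle: straight round bar, 14 mm diameter, 134 mm long along y, 140 mm in front (-x) of the tray floor's centre, 80 mm above the table when level. Its middle 110 mm is clear for gripping from above; the bar may turn in the grip.
- tray_hinge (a point): A point on the tray's hinge axis, which runs along the rocker's y: 65 mm beyond (+x) the rocker's origin, 22 mm up.
- stand: Viewing stand, white, fixed, 200 mm wide (y). Origin: centre of its underside on the table; x points in, from the open front to the back panel, z up. Floor 8 mm thick from x = -120 to 50 mm; x below -30 mm is open above (set a bottle down at about x = -62 mm, then slide it in). A bottle slid fully home has its body against the back panel, its axis at x = 22 mm.
- stand_slot (a point): Mouth of the middle slot, on top of the stand's grey shade, 75 mm above the table, at x = -30 mm of the stand. The shade, 5 mm thick, underside 62 mm above the stand's floor, covers the stand from here to the back. Three slots 22 mm wide, open at the front, run in along x, at y = -62, 0 and 62 mm; bottle necks go in them.
- sample1: Small amber sample bottle, 110 mm tall, about 90 g: body 36 mm diameter up to 48 mm, sloping shoulder, bare neck 13 mm diameter from 58 to 74 mm, black round cap 24 mm diameter from 74 to 110 mm (grip the cap). Origin: centre of the underside, z up through the cap. May be absent; if present it starts locked in the rocker.
- sample2: Small amber sample bottle, 110 mm tall, about 90 g: body 36 mm diameter up to 48 mm, sloping shoulder, bare neck 13 mm diameter from 58 to 74 mm, black round cap 24 mm diameter from 74 to 110 mm (grip the cap). Origin: centre of the underside, z up through the cap. May be absent; if present it starts locked in the rocker.
- sample3: Small amber sample bottle, 110 mm tall, about 90 g: body 36 mm diameter up to 48 mm, sloping shoulder, bare neck 13 mm diameter from 58 to 74 mm, black round cap 24 mm diameter from 74 to 110 mm (grip the cap). Origin: centre of the underside, z up through the cap. May be absent; if present it starts locked in the rocker.
- sample4: Small amber sample bottle, 110 mm tall, about 90 g: body 36 mm diameter up to 48 mm, sloping shoulder, bare neck 13 mm diameter from 58 to 74 mm, black round cap 24 mm diameter from 74 to 110 mm (grip the cap). Origin: centre of the underside, z up through the cap. Always present; starts loose on the table in front of and between rocker and stand.
- baffle: Black light baffle, 130 mm long (its x), inverted-T section: foot 46 mm (y) x 10 mm, upright fin 10 mm thick up to 84 mm (grip the fin), 200 g, standing on the table between rocker and stand; origin: centre of its underside. It belongs across the stand's open front, length along the stand's y, its middle at about x = -85 mm, y = 0 of the stand, once the bottles are in.
- stock1: Bystander: large amber dropper bottle, 48 mm diameter, 148 mm tall with rubber bulb; origin at the centre of the underside.
- spot_plate: Bystander: white three-well spot plate, 35 x 100 x 8 mm, lying on the table; origin at the centre of the underside.
Mind the look-alikes: they are no part of the job. What is meant by the baffle is not pink, and is the smaller of those in its own colour.

How it is judged:
On the way, in this order (a step that is already met when the one before it is completed fails the run):
1. the loose bottle stands in the level tray, locked under the keyhole plate at the far end of a slot, with the others still locked in (x of sample1 in the frame of tray_floor between 0.018 and 0.06 m and z of sample1 in the frame of tray_floor between -0.01 and 0.012 m and y of sample1 in the frame of tray_floor between -0.09 and 0.09 m and x of sample2 in the frame of tray_floor between 0.018 and 0.06 m and z of sample2 in the frame of tray_floor between -0.01 and 0.012 m and y of sample2 in the frame of tray_floor between -0.09 and 0.09 m and x of sample3 in the frame of tray_floor between 0.018 and 0.06 m and z of sample3 in the frame of tray_floor between -0.01 and 0.012 m and y of sample3 in the frame of tray_floor between -0.09 and 0.09 m and x of sample4 in the frame of tray_floor between 0.018 and 0.06 m and z of sample4 in the frame of tray_floor between -0.01 and 0.012 m and y of sample4 in the frame of tray_floor between -0.09 and 0.09 m and value of joint tray below 0.04 rad and contact force between the fingers and sample4 below 0.3 N), for 0.2 s.
2. the tray is tipped to 45 degrees (within 10) with all bottles locked in, for at least 1 s (value of joint tray between 0.611 and 0.96 rad and x of sample1 in the frame of tray_floor between 0.012 and 0.06 m and z of sample1 in the frame of tray_floor between -0.01 and 0.012 m and y of sample1 in the frame of tray_floor between -0.09 and 0.09 m and x of sample2 in the frame of tray_floor between 0.012 and 0.06 m and z of sample2 in the frame of tray_floor between -0.01 and 0.012 m and y of sample2 in the frame of tray_floor between -0.09 and 0.09 m and x of sample3 in the frame of tray_floor between 0.012 and 0.06 m and z of sample3 in the frame of tray_floor between -0.01 and 0.012 m and y of sample3 in the frame of tray_floor between -0.09 and 0.09 m and x of sample4 in the frame of tray_floor between 0.012 and 0.06 m and z of sample4 in the frame of tray_floor between -0.01 and 0.012 m and y of sample4 in the frame of tray_floor between -0.09 and 0.09 m), for 1 s.
3. the tray is back level with all bottles still locked in (value of joint tray below 0.04 rad and x of sample1 in the frame of tray_floor between 0.005 and 0.06 m and z of sample1 in the frame of tray_floor between -0.01 and 0.012 m and y of sample1 in the frame of tray_floor between -0.09 and 0.09 m and x of sample2 in the frame of tray_floor between 0.005 and 0.06 m and z of sample2 in the frame of tray_floor between -0.01 and 0.012 m and y of sample2 in the frame of tray_floor between -0.09 and 0.09 m and x of sample3 in the frame of tray_floor between 0.005 and 0.06 m and z of sample3 in the frame of tray_floor between -0.01 and 0.012 m and y of sample3 in the frame of tray_floor between -0.09 and 0.09 m and x of sample4 in the frame of tray_floor between 0.005 and 0.06 m and z of sample4 in the frame of tray_floor between -0.01 and 0.012 m and y of sample4 in the frame of tray_floor between -0.09 and 0.09 m), for 0.2 s.
4. the tray is tipped a second time to 45 degrees (within 10) with all bottles locked in, for at least 1 s (all of step 2), for 1 s.
5. the tray is back level again with all bottles still locked in (all of step 3), for 0.2 s.
At the end, for the whole second after the job is handed in: Every sample bottle stands upright on the stand's floor under the shade, within 12 mm of the back stop; the baffle stands on the stand's open front, parallel to the shade within 0.2 rad, centred within 35 mm; the tray is level within 0.04 rad; all at rest (value of joint tray below 0.04 rad and x of baffle in the frame of stand between -0.115 and -0.05 m and y of baffle in the frame of stand between -0.035 and 0.035 m and z of baffle in the frame of stand between 0 and 0.014 m and angle between baffle's own z axis and vertical below 0.1 rad and angle between the x axis of baffle and the y axis of stand, either way round below 0.2 rad and linear speed of each of baffle, sample1, sample2, sample3, sample4 below 0.03 m/s and x of sample1 in the frame of stand between 0.01 and 0.03 m and y of sample1 in the frame of stand between -0.085 and 0.085 m and z of sample1 in the frame of stand between 0 and 0.014 m and angle between each of sample1, sample2, sample3, sample4's own z axis and vertical below 0.12 rad and x of sample2 in the frame of stand between 0.01 and 0.03 m and y of sample2 in the frame of stand between -0.085 and 0.085 m and z of sample2 in the frame of stand between 0 and 0.014 m and x of sample3 in the frame of stand between 0.01 and 0.03 m and y of sample3 in the frame of stand between -0.085 and 0.085 m and z of sample3 in the frame of stand between 0 and 0.014 m and x of sample4 in the frame of stand between 0.01 and 0.03 m and y of sample4 in the frame of stand between -0.085 and 0.085 m and z of sample4 in the frame of stand between 0 and 0.014 m); the robot touches nothing.
It fails at once if the tray is tipped past 60 degrees (value of joint tray above 1.06 rad).
It fails at once if the tray is jerked or slammed (faster than 2 rad/s) (velocity of joint tray above 2 rad/s or velocity of joint tray below -2 rad/s).
It fails at once if the stock bottle or the spot plate is moved more than 30 mm or knocked over (distance of any of stock1, spot_plate from where it was at the start of the episode above 0.03 m or angle between stock1's own z axis and vertical above 0.5 rad).
Of sample1, sample2, sample3 only 1 to 2 are there at a start; the rules pass over those that are not, and their reading is None.
At some moment in a run one of baffle may be knocked a few centimetres aside while the robot is not near it.
It also fails if it takes over 210 s, if anything falls off the work surface, if the arm or the gripper's body presses on something with over 40 N, if the wrist force passes 120 N, or if a joint passes its speed limit or range.

### The arm

A 6-joint arm with a two-finger parallel gripper is mounted at the origin on the work surface. World frame = base frame: x ahead of the robot, y to its left, z up, the work surface at z = 0. Lengths are in m, angles in rad, forces in N, time in s.
With the tool pointing down it reaches from about 0.275 to 0.75 m from the base axis. Payload 10.2 kg.
Tool frame: the origin (TCP) lies midway between the tips of the shut fingers; the grasp point (between the pads) lies 19 mm behind it; y points along the fingers, x is the direction in which the jaws open and shut, and the axes are right-handed (so a half turn about y gives the same grasp; the last joint's range is limited). The gripper opens to 85 mm and grips with 20 to 120 N. Pads are 22 mm wide; open, the fingers measure 114 mm over their backs; the gripper's body (76 mm by 85 mm) begins 54 mm behind the grasp point. The pads swing forward as they close: fully open they stand 13 mm farther back than shut.
Start: joints at [0.886, 0.313, 1.498, -0, 1.331, -0.223], TCP at [0.234, 0.47, 0.231] pointing down, gripper open.
Joint ranges: [-2.94, 2.94], [-0.97, 2.17], [0.19, 2.56], [-1.23, 4.37], [0.02, 3.11], [-2.88, 2.88]. Speed limits (rad/s): [2.39, 2.39, 3.01, 3.14, 3.14, 3.14].

### API

Orientations are given as a unit quaternion [x, y, z, w].
In Python, from bench import env gives the robot as it stands.
- The arm moves only by the tool apply_moves, never from a script. Its argument "plan" is one flat list of numbers, 5 for each row, row after row: the finger opening in mm, from 0 to 85.4, then the shift along the tool's x, y, z in mm, then the turn about the tool's y in rad. In form: [hand, x, y, z, roll, hand, x, y, z, roll, ...]. A call has 1 to 5 rows; each row is the pose to reach, as a shift and turn from the pose commanded when the call began, along the tool's axes at that moment; what a row does not reach only later rows make up. A row lasts 1/10 s, in which the tool goes at most 50 mm and 8.59 degrees, less where a joint would pass 70% of its speed; a pose out of reach is approached as far as the arm can. A call with a gripper value outside its range is refused whole. The fingers move at their own pace and stop on an object; "force" is the grip in N (left out, the last holds). Time passes only in rows, so rows that repeat a pose let the fingers close. It gives the time, the measured TCP pose, the force and the opening at its end, in the units of the state.
- env.observe(): the state, without advancing time (a new reading comes with each control period).
- env.grab_frame(name): name is "scene" or "top" or "wrist"; returns a dict with "img" (384x512x3 uint8, blue, green, red), "z_map" (384x512 float32, m along the optical axis (not along the pixel's ray), 0 where there is no reading), "fov_y" (degrees; the focal length in pixels is half the picture's height over the tangent of half this angle, whatever the lens; pixels are square), "cx", "cy" (the principal point, pixels), "dist_coeffs" ([k1, k2, p1, p2, k3] as OpenCV has them; the pictures are not rectified), "R" (3x3) and "t" (3): a world point X has camera coordinates R X + t. Camera axes: x right, y down, z forward; pixel columns grow to the right and rows downward; lengths in m; the calibration is good to about 2 mm. A picture is of the moment at which its call begins.
- env.finish_job(): hands the job in, once; it reports no verdict.
Trained networks look in a picture, given as the dict that the camera call returned (one of the last four; its "shot" number tells which), for a name from the list of things; names that differ only in an ending like _2 or _b are one class to them, and where a whole thing is asked for, a point or a joint stands for the part that bears it (a point fixed in the world has none). Each returns a list of dicts, best first, with "p" (0 to 1); they miss things now and then, are a little off and sometimes report something else, mostly with a low value. They report only what shows in the picture. A call takes as long as a camera call. They do not tell look-alikes from the thing itself.
- env.cut_out(query, picture): "region" (384x512 bool, what is visible of it) and "xy" ([column, row] in pixels, amid what is visible of it).
The state is a dict: "clock": time; "q": joint angles; "qd": joint speeds; "effort": joint torques, N m; "ee_pos": TCP position; "ee_rot": TCP orientation; "wrist_force": force on the tool from outside, world axes, zero at the start; "moment": the same for the moment, N m; "gripper_width": opening from 0.0 (shut) to 1.0 (fully open).
Only numpy, scipy, OpenCV 4.12 (cv2) and the standard library are available. Lean on these libraries where they do the work, as an engineer would, in place of code of your own. Each camera call takes 0.05 s, during which the arm holds its last target. There are 200 camera calls.

## Working session

There is one attempt and no reset: what is moved stays moved. The work goes in short steps, Python scripts to look and compute and a tool call to move; the robot and the scene stay as the last step left them, time stands still between calls to the robot, and variables do not carry over. Pictures are saved under pics/ and viewed, about 12 in all and at most 16, crops included, and the job is handed in when it is done.

Besides the shell and the picture viewer there is one more tool, called after "Request:" as name(argument=value, ...) on one line, values as JSON. apply_moves: Moves the arm, as the interface text tells. Its arguments: {"type":"object","properties":{"plan":{"type":"array"},"force":{"type":"number"}},"required":["plan"]}

```bash
ls; mkdir -p pics; cat > h.py <<'E'
import numpy as np, cv2
from bench import env
from scipy.spatial.transform import Rotation as Ro
def K(f):
    h=f["img"].shape[0]; fl=h/2/np.tan(np.radians(f["fov_y"])/2)
    return np.array([[fl,0,f["cx"]],[0,fl,f["cy"]],[0,0,1.]])
def cloud(f):
    h,w=f["z_map"].shape
    u,v=np.meshgrid(np.arange(w),np.arange(h))
    p=cv2.undistortPoints(np.stack([u,v],-1).reshape(-1,1,2).astype(np.float64),K(f),np.array(f["dist_coeffs"])).reshape(h,w,2)
    z=f["z_map"][...,None]; c=np.concatenate([p*z,z],-1)
    X=(c-np.array(f["t"]))@np.array(f["R"]); X[f["z_map"]<=0]=np.nan
    return X
def proj(f,P):
    P=np.asarray(P,float).reshape(-1,3)
    return cv2.projectPoints(P,cv2.Rodrigues(np.array(f["R"]))[0],np.array(f["t"],float),K(f),np.array(f["dist_coeffs"]))[0].reshape(-1,2)
def st():
    s=env.observe(); print("t",s["clock"],"pos",np.round(s["ee_pos"],4),"grip",round(s["gripper_width"],3),"F",np.round(s["wrist_force"],1)); R=Ro.from_quat(s["ee_rot"]).as_matrix(); print(np.round(R,3).tolist()); return s,R
E
python3 - <<'E'
from h import *
st()
fs={n:env.grab_frame(n) for n in("scene","top")}
for n,f in fs.items():
    cv2.imwrite(f"pics/{n}0.png",f["img"])
    print(n,f["fov_y"],np.round(-np.array(f["R"]).T@f["t"],3))
    C=cloud(f)
    for q in["rocker","tray","tray_handle","stand","sample1","sample4","baffle","stock1","spot_plate"]:
        for r in env.cut_out(q,f)[:6]:
            m=r["region"]; X=C[m]; X=X[~np.isnan(X[:,0])]
            if len(X): print(q,round(r["p"],2),np.round(r["xy"]),m.sum(),np.round(np.median(X,0),3),np.round(np.percentile(X,2,axis=0),3),np.round(np.percentile(X,98,axis=0),3), f["img"][m].mean(0).round())
E
```

```text
pics
t 0.0 pos [0.2338 0.4698 0.2307] grip 1.001 F [ 0.4 -0.4 -0.1]
[[0.446, -0.001, -0.895], [0.895, -0.001, 0.446], [-0.001, -1.0, 0.0]]
scene 54.979001614666295 [ 1.165 -0.169  0.554]
rocker 0.69 [151. 239.] 9628 [ 0.649 -0.226  0.065] [ 0.452 -0.337  0.001] [ 0.684 -0.117  0.099] [116. 132. 142.]
rocker 0.53 [250. 173.] 465 [0.467 0.024 0.05 ] [ 0.417 -0.007  0.   ] [0.538 0.056 0.111] [38. 59. 88.]
tray 0.68 [145. 232.] 6623 [ 0.645 -0.228  0.087] [ 0.457 -0.327  0.03 ] [ 0.663 -0.132  0.099] [130. 147. 157.]
stand 0.65 [337. 196.] 4501 [0.634 0.186 0.051] [0.482 0.106 0.003] [0.642 0.302 0.076] [112. 124. 133.]
sample1 0.9 [110. 217.] 313 [ 0.623 -0.288  0.126] [ 0.609 -0.299  0.09 ] [ 0.629 -0.278  0.142] [48. 63. 80.]
sample1 0.86 [140. 207.] 332 [ 0.627 -0.227  0.126] [ 0.612 -0.239  0.086] [ 0.632 -0.216  0.141] [59. 73. 90.]
sample1 0.8 [248. 169.] 478 [0.467 0.024 0.05 ] [ 0.324  0.008 -0.   ] [0.477 0.049 0.111] [37. 58. 87.]
sample1 0.46 [252. 219.] 1334 [ 0.622 -0.015  0.027] [ 0.541 -0.033  0.002] [0.667 0.01  0.085] [15. 16. 19.]
sample4 0.9 [110. 217.] 313 [ 0.623 -
[... 2178 characters left out ...]
.068] [ 0.628 -0.215  0.141] [61. 75. 94.]
baffle 0.64 [312. 278.] 1030 [ 0.342 -0.117  0.011] [ 0.289 -0.168  0.002] [ 0.391 -0.069  0.085] [140. 124. 198.]
baffle 0.62 [268. 174.] 929 [ 0.598 -0.008  0.009] [ 0.538 -0.029  0.004] [0.657 0.015 0.085] [46. 47. 52.]
baffle 0.58 [199. 281.] 1740 [0.345 0.152 0.014] [0.263 0.126 0.006] [0.424 0.19  0.109] [39. 40. 44.]
stock1 0.64 [204. 102.] 469 [0.762 0.127 0.085] [0.749 0.109 0.006] [0.795 0.153 0.145] [ 59.  89. 124.]
spot_plate 0.8 [300. 109.] 539 [ 0.763 -0.101  0.006] [ 0.741 -0.146 -0.   ] [ 0.787 -0.052  0.011] [190. 194. 190.]
spot_plate 0.67 [176. 190.] 5839 [0.56  0.21  0.008] [0.474 0.109 0.001] [0.632 0.305 0.077] [176. 187. 195.]
```

```bash
python3 - <<'E'
import cv2,numpy as np
cv2.imwrite("pics/t0b.png",cv2.resize(cv2.imread("pics/top0.png")[80:330,130:420],None,fx=2.7,fy=2.4,interpolation=cv2.INTER_CUBIC))
E
```

```text
(no output)
```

View pics/t0b.png

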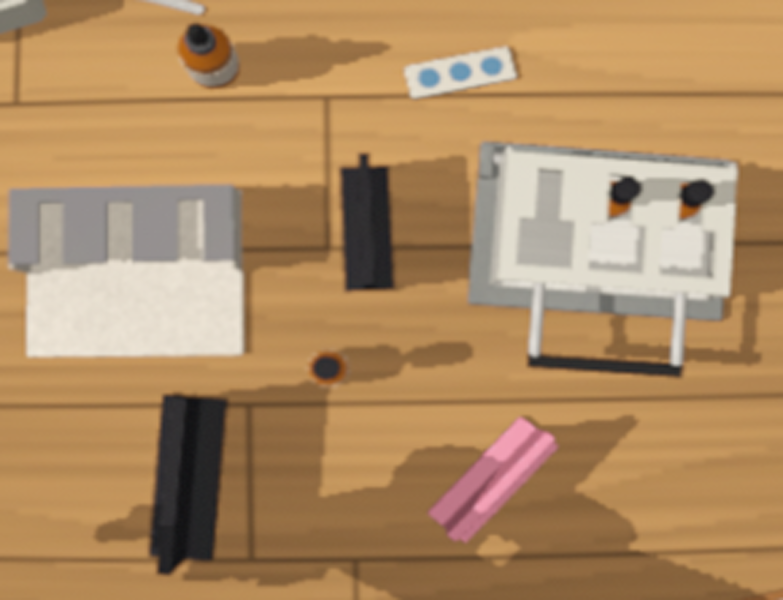

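View pics/scene0.png

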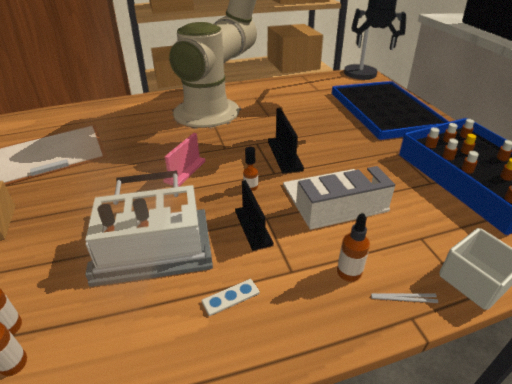

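The black baffle to use is the small one at crop pixel (366,230). The free keyhole is the left one, around (545,215). The loose bottle is at (328,367), the stand is on the left, and the handle bar runs from (530,362) to (680,370). Next I'll fit exact poses.

```bash
python3 - <<'E'
from h import *
f=env.grab_frame("top"); C=cloud(f)
Z=C[...,2]
def rect(m,name):
    P=C[m][:,:2]; r=cv2.minAreaRect((P*1000).astype(np.float32)); print(name,m.sum(),"c",np.round(r[0],1),"size",np.round(r[1],1),"ang",round(r[2],2))
X,Y=C[...,0],C[...,1]
pl=(Z>.09)&(Z<.104)&(X>.5)&(Y<-.09); rect(pl,"plate"); print("z",np.median(Z[pl]))
ha=(Z>.06)&(Z<.1)&(X>.41)&(X<.485)&(Y<-.1); 
bar=ha&(X<.468); rect(bar,"bar"); P=C[bar]; print("bar",P.mean(0),P.min(0),P.max(0))
k=np.polyfit(P[:,1],P[:,0],1); print("bar slope",k)
sh=(Z>.068)&(Z<.082)&(X>.5)&(Y>.08); rect(sh,"shade"); print(np.median(Z[sh]))
fl=(Z>.003)&(Z<.014)&(X>.45)&(Y>.09)&(Y<.32); rect(fl,"floor")
for n,(a,b,c,d) in dict(s4=(.4,.5,-.02,.06)).items():
    m=(X>a)&(X<b)&(Y>c)&(Y<d)&(Z>.1); print(n,C[m].mean(0),m.sum())
    m=(X>a)&(X<b)&(Y>c)&(Y<d)&(Z>.02); print(n,C[m].min(0),C[m].max(0))
for c,d in((-.32,-.255),(-.255,-.19)):
    m=(X>.55)&(Y>c)&(Y<d)&(Z>.13); print("cap",C[m].mean(0),m.sum(),C[m].min(0),C[m].max(0))
fin=(Z>.07)&(X>.5)&(X<.7)&(Y>-.06)&(Y<.06); rect(fin,"fin")
# slots/holes: low points inside plate
ho=(Z<.06)&(X>.53)&(X<.65)&(Y>-.31)&(Y<-.13)
n,l,s,c=cv2.connectedComponentsWithStats(ho.astype(np.uint8))
for i in range(1,n):
    if s[i,4]>20: print("hole px",s[i],C[l==i].mean(0),"z",C[l==i][:,2].min())
# pixel-space, lift rays to plate height
def lift(m,z):
    v,u=np.nonzero(m); p=cv2.undistortPoints(np.stack([u,v],-1).reshape(-1,1,2).astype(float),K(f),np.array(f["dist_coeffs"])).reshape(-1,2)
    d=np.c_[p,np.ones(len(p))]@f["R"]; o=-np.array(f["R"]).T@f["t"]; return o+d*((z-o[2])/d[:,2])[:,None]
for i in range(1,n):
    if s[i,4]>20:
        L=lift(l==i,.097)*1000; r=cv2.minAreaRect(L[:,:2].astype(np.float32)); print("lift",np.round(L.min(0)),np.round(L.max(0)),r)
        for x0 in range(540,650,8):
            q=L[(L[:,0]>=x0)&(L[:,0]<x0+8)]
            if len(q): print("  x",x0,"y",round(q[:,1].min(),1),round(q[:,1].max(),1))
w=env.grab_frame("wrist"); s=env.observe(); print("wristcam",-np.array(w["R"]).T@w["t"],s["ee_pos"],w["fov_y"],np.round(w["R"],2).tolist())
E
```

```text
plate 3292 c [ 693.9 -385.1] size [220.8 615. ] ang 32.28
z 0.0950026208075852
bar 1008 c [ 439.1 -376.7] size [465.2  57.8] ang 89.99
bar [ 0.44492414 -0.43802527  0.07955418] [ 0.41016742 -0.60932686  0.06016873] [ 0.46799785 -0.14413738  0.09178707]
bar slope [0.04177627 0.46322321]
shade 2780 c [718.8 383.5] size [398.1 560.2] ang 9.03
0.07270041590119009
floor 3754 c [695.3 204.2] size [490.3 226.8] ang 0.56
s4 [0.45571207 0.0289748  0.10823842] 87
s4 [0.43781922 0.01119865 0.02599698] [0.47385274 0.04487338 0.11165595]
cap [ 0.6139888  -0.28619888  0.13758911] 89 [ 0.60300076 -0.29802158  0.13025883] [ 0.62620764 -0.27525796  0.14183093]
cap [ 0.61674487 -0.22460874  0.13804054] 90 [ 0.60524194 -0.23603333  0.13216475] [ 0.62877965 -0.21409993  0.14281272]
fin 237 c [598.4  -7.3] size [127.4  10. ] ang 1.48
hole px [321 151  22  40 573] [ 0.59394528 -0.17019438  0.02828108] z 0.02124011630550752
hole px [348 167  21  27 396] [ 0.57458617 -0.23426845  0.02852594] z 0.02239464365438722
hole px [374 170  15  25 299] [ 0.56997542 -0.29334402  0.02839196] z 0.022453003788236732
hole
[... 1015 characters left out ...]
-275.4763488769531), (33.06303405761719, 56.21604919433594), 87.9033432006836)
  x 540 y -291.2 -258.0
  x 548 y -291.6 -258.3
  x 556 y -291.8 -260.9
  x 564 y -292.2 -261.2
  x 572 y -292.4 -261.5
  x 580 y -292.7 -261.7
  x 588 y -290.7 -276.3
lift [ 525. -149.   97.] [ 537. -123.   97.] ((530.7765502929688, -135.93276977539062), (25.331037521362305, 11.453584671020508), 89.1464614868164)
lift [ 525. -246.   97.] [ 532. -160.   97.] ((527.4940795898438, -202.9093780517578), (85.85669708251953, 6.88179874420166), 89.15464782714844)
wristcam [0.16811981 0.50405869 0.37288763] [0.23392943 0.46999917 0.23128651] 60.952284279375725 [[0.45, 0.89, 0.0], [0.86, -0.43, 0.29], [0.26, -0.13, -0.96]]
```

```bash
python3 - <<'E'
from h import *
f=env.grab_frame("top"); C=cloud(f)
X,Y,Z=C[...,0],C[...,1],C[...,2]
bar=(Z>.065)&(Z<.1)&(X>.42)&(X<.468)&(Y<-.12)&(Y>-.31); P=C[bar]*1000
for it in range(3):
    k=np.polyfit(P[:,1],P[:,0],1); P=P[abs(P[:,0]-np.polyval(k,P[:,1]))<9]
print("bar",len(P),k,P.min(0),P.max(0),P.mean(0))
def edges(m,name,R=None):
    P=C[m]*1000; P=P[:,:2]
    n,l,s,c=cv2.connectedComponentsWithStats(m.astype(np.uint8)); i=1+s[1:,4].argmax(); P=(C[l==i]*1000)[:,:2]
    r=cv2.minAreaRect(P.astype(np.float32)); print(name,len(P),r); print(np.round(cv2.boxPoints(r)))
    # front/back edge: min/max x per y bin
    ys=np.arange(P[:,1].min()+8,P[:,1].max()-8,4); lo=[];hi=[]
    for y in ys:
        q=P[abs(P[:,1]-y)<2]; lo.append(q[:,0].min() if len(q) else np.nan); hi.append(q[:,0].max() if len(q) else np.nan)
    for nm,e in(("lo",lo),("hi",hi)):
        e=np.array(e); g=~np.isnan(e); k=np.polyfit(ys[g],e[g],1)
        for _ in range(4):
            g=g&(abs(e-np.polyval(k,ys))<3.0+0*e); 
            if g.sum()<5: break
            k=np.polyfit(ys[g],e[g],1)
        print(nm,"slope",round(k[0],4),"n",g.sum(),"at mid",np.polyval(k,ys.mean()),ys.mean())
edges((Z>.09)&(Z<.101)&(X>.5)&(X<.7)&(Y<-.09)&(Y>-.36),"plate")
edges((Z>.068)&(Z<.082)&(X>.5)&(X<.68)&(Y>.08)&(Y<.34),"shade")
edges((Z>.004)&(Z<.014)&(X>.45)&(X<.6)&(Y>.09)&(Y<.34),"floor")
low=(Z>.0)&(Z<.05)&(X>.56)&(X<.65)&(Y>.11)&(Y<.31)
v,u=np.nonzero(low); p=cv2.undistortPoints(np.stack([u,v],-1).reshape(-1,1,2).astype(float),K(f),np.array(f["dist_coeffs"])).reshape(-1,2)
d=np.c_[p,np.ones(len(p))]@f["R"]; o=-np.array(f["R"]).T@f["t"]; L=1000*(o+d*((.073-o[2])/d[:,2])[:,None])
for x0 in range(576,640,10):
    q=np.sort(L[(L[:,0]>=x0)&(L[:,0]<x0+10)][:,1])
    if len(q):
        g=np.split(q,np.nonzero(np.diff(q)>6)[0]+1); print(x0,[(round(a.min()),round(a.max())) for a in g])
E
```

```text
bar 356 [9.34786961e-02 4.73467304e+02] [ 442.35261428 -278.21297502   74.0552405 ] [ 465.80770327 -143.94661299   90.3574293 ] [ 453.73731313 -211.06403458   83.6559168 ]
plate 2749 ((591.9132080078125, -224.63206481933594), (202.0869140625, 127.7628173828125), 84.26654052734375)
[[ 518. -319.]
 [ 645. -332.]
 [ 666. -130.]
 [ 538. -118.]]
lo slope 0.0945 n 48 at mid 528.9048605084361 -225.75378969391662
hi slope 0.0873 n 48 at mid 650.7420887674174 -225.75378969391662
shade 1954 ((597.3787231445312, 207.30441284179688), (79.45196533203125, 201.2744598388672), 0.4760149419307709)
[[557. 308.]
 [558. 106.]
 [638. 107.]
 [636. 308.]]
lo slope -0.0027 n 0 at mid 579.5342657208246 206.7431976311261
hi slope 0.0056 n 47 at mid 634.2578751490321 206.7431976311261
floor 2851 ((535.3281860351562, 207.78659057617188), (130.2764434814453, 199.8009490966797), 0.32026663422584534)
[[470. 307.]
 [471. 108.]
 [601. 108.]
 [600. 308.]]
lo slope 0.0026 n 46 at mid 471.6164666332468 205.54851761533237
hi slope 0.0912 n 0 at mid 579.1379578377879 205.54851761533237
576 [(136, 155), (198, 217), (258, 277)]
586 [(136, 155), (198, 217), (258, 278)]
596 [(136, 155), (198, 217), (258, 278)]
606 [(136, 155), (198, 217), (258, 278)]
616 [(138, 155), (198, 217), (258, 278)]
626 [(164, 164), (176, 176), (203, 205)]
636 [(110, 117), (133, 133), (169, 174), (184, 188), (196, 196), (229, 232), (244, 249)]
```

```bash
cat >> h.py <<'E'
RY=-.0932; TF=np.array([.5927,-.2243]); ex=np.array([np.cos(RY),np.sin(RY)]); ey=np.array([-ex[1],ex[0]])
def rk(x,y): return TF+x*ex+y*ey
def go(x,y,z,yaw):
    s,R=st(); d=R.T@(np.array([x,y,z])-s["ee_pos"])*1000
    cur=np.arctan2(R[1,0],R[0,0]); print("shift",np.round(d,1),"roll",round(cur-yaw,3),"cur yaw",round(cur,3))
E
python3 -c "
from h import *
print(rk(-.027,.062),rk(.03,.062),rk(-.14,0))
go(.33,.26,.231,.45)"
```

```text
[ 0.57158722 -0.16005632] [ 0.62833984 -0.16536103] [ 0.4533076  -0.21127088]
t 1.15 pos [0.2339 0.47   0.2313] grip 1.002 F [-0.  -0.6  0.2]
[[0.446, -0.0, -0.895], [0.895, -0.0, 0.446], [-0.0, -1.0, 0.0]]
shift [-145.2    0.3 -179.6] roll 0.659 cur yaw 1.109
```

Request:
apply_moves(plan=[60,-148,0,-198,0.7,60,-148,0,-198,0.7,60,-148,0,-198,0.7,60,-148,0,-198,0.7,60,-148,0,-198,0.7])

```text
clock: 1.65
ee_pos: [0.3458, 0.2474, 0.2315]
ee_rot: [-0.693, -0.142, 0.141, 0.693]
wrist_force: [0.6, 0.6, -0.1]
gripper_width: 0.703
```

```bash
python3 -c "
from h import *
go(.456,.028,.16,RY)"
```

```text
t 1.65 pos [0.3458 0.2474 0.2315] grip 0.703 F [ 0.6  0.6 -0.1]
[[0.92, 0.001, -0.393], [0.393, 0.0, 0.92], [0.001, -1.0, -0.0]]
shift [  15.2   71.5 -245.1] roll 0.497 cur yaw 0.404
```

Request:
apply_moves(plan=[60,15,60,-245,0.497,60,15,60,-245,0.497,60,15,60,-245,0.497,60,15,60,-245,0.497,60,15,60,-245,0.497])

```text
clock: 2.15
ee_pos: [0.4559, 0.0307, 0.1717]
ee_rot: [-0.706, 0.031, -0.032, 0.706]
wrist_force: [1.0, -0.2, 0.3]
gripper_width: 0.704
```

Request:
apply_moves(plan=[60,0,0,0,0,60,0,0,0,0])

```text
clock: 2.35
ee_pos: [0.4552, 0.0322, 0.1717]
ee_rot: [-0.706, 0.032, -0.031, 0.706]
wrist_force: [0.1, 0.6, -0.2]
gripper_width: 0.704
```

```bash
python3 - <<'E'
from h import *
go(.456,.028,.074,RY)
w=env.grab_frame("wrist"); cv2.imwrite("pics/w1.png",w["img"])
C=cloud(w); m=(C[...,2]>.098)&(C[...,2]<.118)&(abs(C[...,0]-.456)<.03)&(abs(C[...,1]-.028)<.03)
P=C[m]; print(len(P),P.mean(0),P.min(0),P.max(0))
E
```

```text
t 2.35 pos [0.4552 0.0322 0.1717] grip 0.704 F [ 0.1  0.6 -0.2]
[[0.996, -0.001, 0.09], [-0.09, 0.0, 0.996], [-0.001, -1.0, 0.0]]
shift [ 1.2 97.7 -4.2] roll 0.003 cur yaw -0.09
1028 [0.45749259 0.03032546 0.10811514] [0.44554212 0.01725744 0.09803573] [0.46927524 0.04055574 0.11107775]
```

View pics/w1.png

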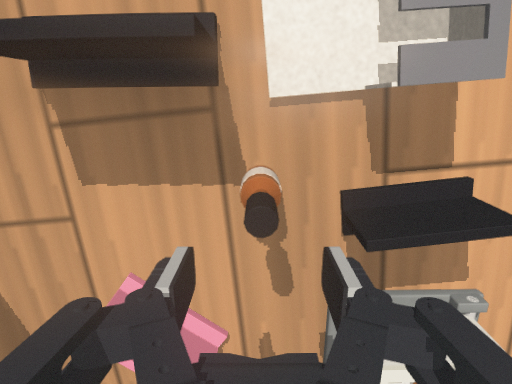

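The wrist view shows the bottle at (262,215), between the fingers.

Request:
apply_moves(plan=[60,2,50,-3,0.003,60,2,94,-3,0.003,60,2,94,-3,0.003,15,2,94,-3,0.003,15,2,94,-3,0.003], force=40)

```text
clock: 2.9
ee_pos: [0.4582, 0.03, 0.0803]
ee_rot: [0.707, -0.03, 0.033, -0.706]
wrist_force: [0.1, 0.2, 0.4]
gripper_width: 0.372
```

Request:
apply_moves(plan=[15,0,0,0,0,15,0,0,0,0,15,0,0,0,0,15,0,0,0,0])

```text
clock: 3.3
ee_pos: [0.458, 0.0297, 0.0802]
ee_rot: [0.707, -0.031, 0.033, -0.706]
wrist_force: [-2.0, 1.0, 8.7]
gripper_width: 0.267
```

Request:
apply_moves(plan=[15,0,-50,0,0,15,0,-100,0,0,15,0,-122,0,0,15,0,-122,0,0])

```text
clock: 3.7
ee_pos: [0.4585, 0.0295, 0.2044]
ee_rot: [0.707, -0.029, 0.035, -0.706]
wrist_force: [0.4, -0.0, -1.2]
gripper_width: 0.265
```

```bash
python3 -c "
from h import *
p=rk(-.027,.062); go(p[0],p[1],.2,RY)"
```

```text
t 3.7 pos [0.4585 0.0295 0.2044] grip 0.265 F [ 0.4 -0.  -1.2]
[[0.996, 0.009, 0.091], [-0.091, -0.002, 0.996], [0.009, -1.0, -0.001]]
shift [ 129.7    5.7 -178.5] roll 0.003 cur yaw -0.091
```

Request:
apply_moves(plan=[15,45,0,-60,0,15,85,0,-120,0,15,130,0,-178,0,15,130,0,-178,0,15,130,0,-178,0])

```text
clock: 4.2
ee_pos: [0.5711, -0.1629, 0.1988]
ee_rot: [0.706, -0.033, 0.033, -0.706]
wrist_force: [-0.2, 0.6, -0.5]
gripper_width: 0.265
```

Request:
apply_moves(plan=[15,0,0,0,0,15,0,0,0,0,15,0,0,0,0])

```text
clock: 4.5
ee_pos: [0.5698, -0.1583, 0.1999]
ee_rot: [-0.706, 0.032, -0.032, 0.707]
wrist_force: [-0.0, 0.1, 0.0]
gripper_width: 0.271
```

```bash
python3 - <<'E'
from h import *
p=rk(-.027,.062); go(p[0],p[1],.2,RY)
w=env.grab_frame("wrist"); t=env.grab_frame("top")
C=cloud(t); m=(C[...,2]>.19)&(C[...,2]<.25)&(abs(C[...,0]-p[0])<.1)&(abs(C[...,1]-p[1])<.08); 
a=cv2.resize(w["img"],(512,384)); b=cv2.resize(t["img"][130:226,290:418],(512,384),interpolation=cv2.INTER_CUBIC)
cv2.imwrite("pics/w2.png",cv2.resize(np.hstack([a,b]),(800,300)))
C=cloud(w)
q=(abs(C[...,2]-.097)<.006)&(C[...,0]>.5)&(C[...,0]<.7)&(C[...,1]<-.1); print("plate from wrist",q.sum(), np.nanmedian(C[...,2][q]))
b=(C[...,2]>.12)&(C[...,2]<.18)&(abs(C[...,0]-p[0])<.04)&(abs(C[...,1]-p[1])<.04); print("body",b.sum(),C[b].min(0),C[b].max(0))
# hole: pts below plate
ho=(C[...,2]<.08)&(C[...,0]>.52)&(C[...,0]<.66)&(C[...,1]>-.32)&(C[...,1]<-.12)
n,l,s,c=cv2.connectedComponentsWithStats(ho.astype(np.uint8))
o=-np.array(w["R"]).T@w["t"]
for i in range(1,n):
    if s[i,4]<200: continue
    P=C[l==i]; L=o+(P-o)*((.097-o[2])/(P[:,2]-o[2]))[:,None]
    d=(L[:,:2]-TF); x=d@ex; y=d@ey
    print("hole tray-frame x",np.round(np.percentile(x,[1,99]),4),"y",np.round(np.percentile(y,[1,99]),4),s[i,4])
E
```

```text
t 4.5 pos [ 0.5698 -0.1583  0.1999] grip 0.271 F [-0.   0.1  0. ]
[[0.996, -0.001, 0.09], [-0.09, 0.0, 0.996], [-0.001, -1.0, 0.0]]
shift [ 2.  -0.1 -1.6] roll 0.003 cur yaw -0.09
plate from wrist 11068 0.09596995336333579
body 2729 [ 0.55187318 -0.17069173  0.12063536] [ 0.58784622 -0.140874    0.1799349 ]
hole tray-frame x [-0.0422  0.0455] y [0.1033 0.1154] 1624
hole tray-frame x [-0.0677 -0.0571] y [0.0722 0.1085] 321
hole tray-frame x [-0.0464  0.0441] y [0.0475 0.0865] 2958
hole tray-frame x [-0.0472 -0.0046] y [-0.0791 -0.041 ] 1281
```

View pics/w2.png

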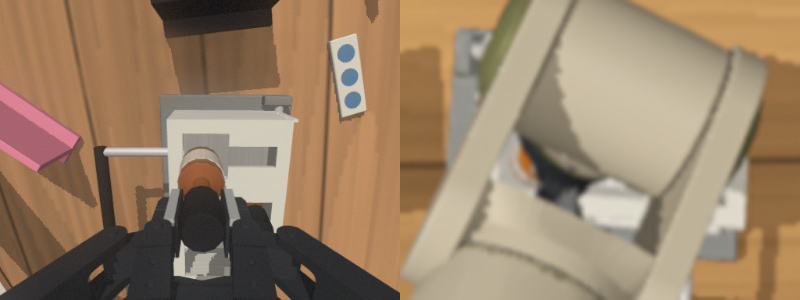

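Wrist view: the bottle hangs over the open left keyhole at (205,165). The hole edges agree with the model to about 1–2 mm. Lowering it now.

Request:
apply_moves(plan=[15,2,10,-1.5,0,15,2,30,-1.5,0,15,2,50,-1.5,0,15,2,70,-1.5,0,15,2,88,-1.5,0])

```text
clock: 5.1
ee_pos: [0.5718, -0.1606, 0.1103]
ee_rot: [-0.706, 0.032, -0.032, 0.707]
wrist_force: [0.4, 0.0, 0.6]
gripper_width: 0.27
```

Request:
apply_moves(plan=[15,0,0,0,0,15,0,0,0,0])

```text
clock: 5.3
ee_pos: [0.572, -0.1608, 0.1115]
ee_rot: [-0.706, 0.032, -0.032, 0.706]
wrist_force: [0.8, 0.2, -1.3]
gripper_width: 0.269
```

```bash
python3 -c "
from h import *
p=rk(.031,.062); go(p[0],p[1],.112,RY)"
```

```text
t 5.3 pos [ 0.572  -0.1608  0.1115] grip 0.269 F [ 0.8  0.2 -1.3]
[[0.996, -0.0, 0.091], [-0.091, 0.0, 0.996], [-0.0, -1.0, 0.0]]
shift [57.5 -0.5  0.6] roll 0.003 cur yaw -0.091
```

Request:
apply_moves(plan=[15,12,0,0.5,0,15,24,0,0.5,0,15,36,0,0.5,0,15,48,0,0.5,0,15,58,0,0.5,0])

```text
clock: 5.8
ee_pos: [0.6306, -0.1658, 0.1122]
ee_rot: [0.706, -0.032, 0.032, -0.706]
wrist_force: [-0.1, -0.5, -0.9]
gripper_width: 0.268
```

Request:
apply_moves(plan=[15,0,0,0,0,15,0,1,0,0])

```text
clock: 6.0
ee_pos: [0.6298, -0.1658, 0.111]
ee_rot: [0.706, -0.032, 0.032, -0.706]
wrist_force: [0.2, 0.6, -0.8]
gripper_width: 0.266
```

Request:
apply_moves(plan=[45,0,0,0,0,45,0,0,0,0,45,0,0,0,0,45,0,-40,0,0,45,0,-60,0,0])

```text
clock: 6.5
ee_pos: [0.6304, -0.1661, 0.1737]
ee_rot: [0.707, -0.031, 0.033, -0.706]
wrist_force: [-0.8, 0.2, 0.1]
gripper_width: 0.527
```

Request:
apply_moves(plan=[45,-45,-10,-15,0,45,-90,-10,-35,0,45,-130,-10,-50,0,45,-171,0,-62,0,45,-171,0,-62,0])

```text
clock: 7.0
ee_pos: [0.4497, -0.2118, 0.1698]
ee_rot: [-0.706, 0.035, -0.032, 0.707]
wrist_force: [0.9, 0.5, 0.3]
gripper_width: 0.528
```

```bash
python3 - <<'E'
from h import *
p=rk(-.14,0); go(p[0],p[1],.061,RY)
f=env.grab_frame("scene"); C=cloud(f)
for r in env.cut_out("sample4",f):
    X=C[r["region"]]; X=X[X[:,2]>.1]
    if len(X): d=np.nanmedian(X[:,:2],0)-TF; print(round(r["p"],2),np.round([d@ex,d@ey],4),np.round(np.nanmax(X[:,2]),3))
w=env.grab_frame("wrist"); C=cloud(w); d=C[...,:2]-TF; x=d@ex; y=d@ey
m=(abs(x+.14)<.025)&(abs(y)<.05)&(C[...,2]>.06)&(C[...,2]<.1); print("bar in tray frame",m.sum(),np.percentile(x[m],[2,50,98]),C[...,2][m].max())
cv2.imwrite("pics/w3.png",cv2.resize(np.hstack([w["img"],f["img"]]),(800,300)))
E
```

```text
t 7.0 pos [ 0.4497 -0.2118  0.1698] grip 0.528 F [0.9 0.5 0.3]
[[0.996, -0.004, 0.094], [-0.094, 0.002, 0.996], [-0.004, -1.0, 0.002]]
shift [  4.  108.8   0.7] roll -0.001 cur yaw -0.094
0.81 [ 0.0371 -0.0598] 0.142
0.81 [0.0357 0.0008] 0.141
0.58 [0.04   0.0582] 0.142
bar in tray frame 2392 [-0.14424954 -0.13755142 -0.1310924 ] 0.08831658878127253
```

View pics/w3.png

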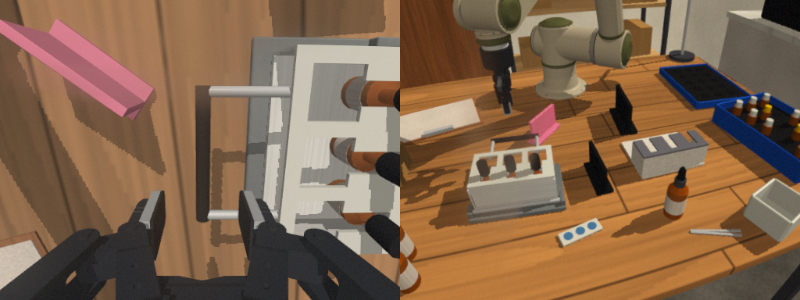

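All three bottles are locked in line, and the bar lies at x = -0.138 in the tray frame. I'll check the hinge location from the base, then grip.

```bash
python3 - <<'E'
from h import *
w=env.grab_frame("wrist"); C=cloud(w); d=C[...,:2]-TF; x=d@ex; y=d@ey; z=C[...,2]
for y0 in np.arange(-.11,.12,.01):
    m=(abs(y-y0)<.005)&(x<.1)&(x>-.13)
    b=m&(z>.012)&(z<.027); t=m&(z<.006)&(x<-.05)
    if b.sum()>5: print(round(y0,2),"base x",np.round([x[b].min(),x[b].max()],4),"z",np.round(np.median(z[b]),3), "table max x",np.round(x[t].max(),4) if t.any() else None)
E
```

```text
-0.08 base x [-0.0688 -0.0616] z 0.013 table max x -0.0879
-0.07 base x [-0.0735 -0.0616] z 0.013 table max x -0.0832
-0.06 base x [-0.0829 -0.0614] z 0.013 table max x -0.0834
-0.05 base x [-0.0831 -0.0614] z 0.013 table max x -0.0829
-0.04 base x [-0.0828 -0.0615] z 0.013 table max x -0.0833
-0.03 base x [-0.0833 -0.0616] z 0.013 table max x -0.083
-0.02 base x [-0.0832 -0.0533] z 0.013 table max x -0.0834
-0.01 base x [-0.0827 -0.0614] z 0.013 table max x -0.0827
-0.0 base x [-0.083  -0.0075] z 0.013 table max x -0.0833
0.01 base x [-0.0832 -0.0611] z 0.013 table max x -0.0829
0.02 base x [-0.083  -0.0613] z 0.013 table max x -0.0826
0.03 base x [-0.0833  0.0052] z 0.013 table max x -0.0828
0.04 base x [-0.0831  0.0056] z 0.013 table max x -0.0827
0.05 base x [-0.0826 -0.0103] z 0.013 table max x -0.0829
0.07 base x [-0.0826 -0.0607] z 0.013 table max x -0.0828
0.08 base x [-0.0825  0.033 ] z 0.013 table max x -0.0824
0.09 base x [-0.0823 -0.0133] z 0.013 table max x -0.082
0.1 base x [-0.0826 -0.0533] z 0.013 table max x -0.0824
0.11 base x [-0.082   0.0487] z 0.013 table max x -0.082
```

Request:
apply_moves(plan=[45,5,30,1,0,45,5,65,1,0,45,5,95,1,0,45,5,109,1,0,45,5,109,1,0])

```text
clock: 7.7
ee_pos: [0.4592, -0.2108, 0.0602]
ee_rot: [-0.706, 0.033, -0.031, 0.707]
wrist_force: [-0.2, 0.5, 0.3]
gripper_width: 0.526
```

Request:
apply_moves(plan=[8,0,0,0,0,8,0,0,0,0,8,0,0,0,0,8,0,0,0,0,8,0,0,0,0], force=40)

```text
clock: 8.2
ee_pos: [0.4551, -0.2112, 0.063]
ee_rot: [-0.706, 0.035, -0.028, 0.707]
wrist_force: [-30.9, -0.3, 19.1]
gripper_width: 0.145
```

```bash
python3 - <<'E'
from h import *
s,R=st()
d=s["ee_pos"][:2]-TF; print("tcp in tray",d@ex,d@ey)
E
```

```text
t 8.2 pos [ 0.4551 -0.2112  0.063 ] grip 0.145 F [-30.9  -0.3  19.1]
[[0.996, -0.01, 0.089], [-0.089, 0.002, 0.996], [-0.011, -1.0, 0.001]]
tcp in tray -0.1382299469861009 0.0002054203262504539
```

Request:
apply_moves(plan=[8,-2,-1,0,0,8,-4,-2,0,0,8,-4,-2,0,0,8,-4,-2,0,0])

```text
clock: 8.6
ee_pos: [0.4553, -0.2113, 0.0645]
ee_rot: [0.707, -0.032, 0.032, -0.706]
wrist_force: [-1.4, -0.7, -1.0]
gripper_width: 0.148
```

```bash
python3 - <<'E'
from h import *
st()
p=lambda t:np.array([205*(1-np.cos(t))+58*np.sin(t),-(205*np.sin(t)-58*(1-np.cos(t)))])
a=0
for L in([.03,.08,.14,.20,.26],[.32,.38,.44,.50,.56],[.62,.68,.73,.76,.78],[.76,.72,.66,.60,.54],[.48,.42,.36,.30,.24],[.18,.12,.07,.03,0]):
    print([np.round(p(t)-p(a),1).tolist() for t in L]); a=L[-1]
E
```

```text
t 8.6 pos [ 0.4553 -0.2113  0.0645] grip 0.148 F [-1.4 -0.7 -1. ]
[[0.996, 0.0, 0.091], [-0.091, -0.001, 0.996], [0.0, -1.0, -0.001]]
[[1.8, -6.1], [5.3, -16.2], [10.1, -28.0], [15.6, -39.6], [21.8, -50.8]]
[[6.9, -10.8], [14.3, -21.1], [22.4, -31.0], [31.1, -40.4], [40.3, -49.3]]
[[9.7, -8.3], [19.9, -16.0], [28.8, -21.9], [34.2, -25.2], [37.9, -27.4]]
[[-3.7, 2.1], [-10.9, 6.6], [-21.4, 13.9], [-31.5, 21.8], [-41.1, 30.3]]
[[-9.0, 9.0], [-17.5, 18.6], [-25.4, 28.6], [-32.7, 39.2], [-39.3, 50.1]]
[[-6.0, 11.3], [-11.2, 22.9], [-15.1, 32.9], [-17.8, 40.9], [-19.7, 47.1]]
```

Request:
apply_moves(plan=[8,1.8,-6.1,0,0,8,5.3,-16.2,0,0,8,10.1,-28,0,0,8,15.6,-39.6,0,0,8,21.8,-50.8,0,0])

```text
clock: 9.1
ee_pos: [0.4766, -0.2133, 0.1157]
ee_rot: [0.706, -0.033, 0.032, -0.706]
wrist_force: [-1.1, -4.4, -8.4]
gripper_width: 0.148
```

Request:
apply_moves(plan=[8,6.9,-10.8,0,0,8,14.3,-21.1,0,0,8,22.4,-31,0,0,8,31.1,-40.4,0,0,8,40.3,-49.3,0,0])

```text
clock: 9.6
ee_pos: [0.5155, -0.217, 0.1656]
ee_rot: [0.706, -0.034, 0.03, -0.706]
wrist_force: [-12.0, -2.9, 1.1]
gripper_width: 0.148
```

Request:
apply_moves(plan=[8,9.7,-8.3,0,0,8,19.9,-16,0,0,8,28.8,-21.9,0,0,8,34.2,-25.2,0,0,8,37.9,-27.4,0,0])

```text
clock: 10.1
ee_pos: [0.5536, -0.2206, 0.195]
ee_rot: [0.707, -0.033, 0.031, -0.706]
wrist_force: [-14.7, 0.4, 16.1]
gripper_width: 0.147
```

```bash
python3 - <<'E'
from h import *
s,R=st(); d=s["ee_pos"][:2]-np.array([.4553,-.2113]); dx=d@ex*1000; dz=(s["ee_pos"][2]-.0645)*1000
v=np.array([-205+dx,58+dz]); print("r",np.hypot(*v),"vs",np.hypot(205,58),"theta",np.arctan2(58,-205)-np.arctan2(v[1],v[0]))
f=env.grab_frame("scene"); C=cloud(f)
cv2.imwrite("pics/s4.png",cv2.resize(f["img"][100:320,60:360],None,fx=2.4,fy=2.4))
E
```

```text
t 10.1 pos [ 0.5536 -0.2206  0.195 ] grip 0.147 F [-14.7   0.4  16.1]
[[0.996, -0.003, 0.091], [-0.091, -0.002, 0.996], [-0.002, -1.0, -0.002]]
r 216.41911388651081 vs 213.04694318389082 theta 0.7817551513862373
```

View pics/s4.png

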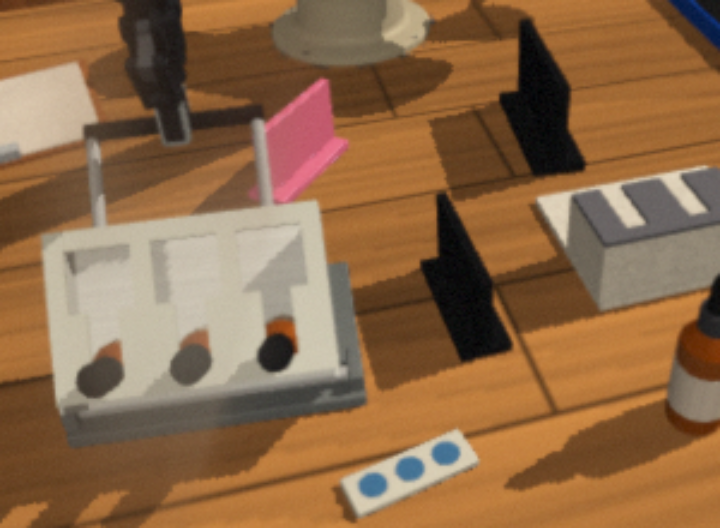

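The tray is tipped to about 0.78 rad with the three bottles at the far slot ends, at (100,375), (192,360) and (278,350). I'll hold for 2 s and bring it back.

Request:
apply_moves(plan=[8,0,0,0,0,8,0,0,0,0,8,0,0,0,0,8,0,0,0,0,8,0,0,0,0])

```text
clock: 10.65
ee_pos: [0.5541, -0.2207, 0.1954]
ee_rot: [0.707, -0.032, 0.032, -0.705]
wrist_force: [-12.5, 0.1, 15.4]
gripper_width: 0.149
```

Request:
apply_moves(plan=[8,0,0,0,0,8,0,0,0,0,8,0,0,0,0,8,0,0,0,0,8,0,0,0,0])

```text
clock: 11.15
ee_pos: [0.5541, -0.2206, 0.1953]
ee_rot: [0.707, -0.032, 0.032, -0.706]
wrist_force: [-12.0, 0.5, 16.2]
gripper_width: 0.147
```

Request:
apply_moves(plan=[8,0,0,0,0,8,0,0,0,0,8,0,0,0,0,8,0,0,0,0,8,0,0,0,0])

```text
clock: 11.65
ee_pos: [0.5541, -0.2207, 0.1954]
ee_rot: [0.707, -0.032, 0.032, -0.705]
wrist_force: [-12.7, 0.5, 15.8]
gripper_width: 0.15
```

Request:
apply_moves(plan=[8,0,0,0,0,8,0,0,0,0,8,0,0,0,0,8,0,0,0,0,8,0,0,0,0])

```text
clock: 12.15
ee_pos: [0.5541, -0.2207, 0.1953]
ee_rot: [0.707, -0.032, 0.032, -0.706]
wrist_force: [-12.7, 0.3, 15.9]
gripper_width: 0.146
```

Request:
apply_moves(plan=[8,-3.7,2.1,0,0,8,-10.9,6.6,0,0,8,-21.4,13.9,0,0,8,-31.5,21.8,0,0,8,-41.1,30.3,0,0])

```text
clock: 12.65
ee_pos: [0.5142, -0.2169, 0.1647]
ee_rot: [0.707, -0.031, 0.034, -0.705]
wrist_force: [-4.6, 0.1, 10.3]
gripper_width: 0.146
```

Request:
apply_moves(plan=[8,-9,9,0,0,8,-17.5,18.6,0,0,8,-25.4,28.6,0,0,8,-32.7,39.2,0,0,8,-39.3,50.1,0,0])

```text
clock: 13.15
ee_pos: [0.4751, -0.2133, 0.1131]
ee_rot: [0.707, -0.031, 0.033, -0.706]
wrist_force: [-3.5, 0.3, 5.7]
gripper_width: 0.145
```

Request:
apply_moves(plan=[8,-6,11.3,0,0,8,-11.2,22.9,0,0,8,-15.1,32.9,0,0,8,-17.8,40.9,0,0,8,-19.7,47.1,0,0])

```text
clock: 13.65
ee_pos: [0.4552, -0.2114, 0.0642]
ee_rot: [0.707, -0.032, 0.032, -0.706]
wrist_force: [-2.9, -0.1, 4.5]
gripper_width: 0.147
```

Request:
apply_moves(plan=[8,0,1,0,0,8,0,2,0,0,8,0,2,0,0,8,0,2,0,0,8,0,2,0,0])

```text
clock: 14.15
ee_pos: [0.455, -0.2114, 0.0632]
ee_rot: [0.707, -0.032, 0.032, -0.706]
wrist_force: [-8.7, 1.8, 15.7]
gripper_width: 0.145
```

```bash
python3 - <<'E'
from h import *
s,R=st(); d=s["ee_pos"][:2]-np.array([.4553,-.2113]); print(d@ex*1000,(s["ee_pos"][2]-.0645)*1000)
f=env.grab_frame("scene"); C=cloud(f); dd=C[...,:2]-TF; x=dd@ex;y=dd@ey
m=(abs(x)<.06)&(abs(y)<.09)&(abs(C[...,2]-.097)<.025); k=np.linalg.lstsq(np.c_[x[m],y[m],np.ones(m.sum())],C[...,2][m],rcond=None)[0]
for _ in range(4):
    r=C[...,2]-(k[0]*x+k[1]*y+k[2]); g=m&(abs(r)<.004); k=np.linalg.lstsq(np.c_[x[g],y[g],np.ones(g.sum())],C[...,2][g],rcond=None)[0]
print("plate tilt",k,g.sum())
E
```

```text
t 14.15 pos [ 0.455  -0.2114  0.0632] grip 0.145 F [-8.7  1.8 15.7]
[[0.996, -0.0, 0.09], [-0.09, -0.0, 0.996], [-0.0, -1.0, -0.001]]
-0.2667794784373759 -1.327771542581499
plate tilt [ 0.00510494 -0.00339618  0.0970113 ] 2269
```

Level again, with a plate tilt of about 0.005. Second rock, the same way.

Request:
apply_moves(plan=[8,1.8,-8.1,0,0,8,5.3,-18.2,0,0,8,10.1,-30,0,0,8,15.6,-41.6,0,0,8,21.8,-52.8,0,0])

```text
clock: 14.7
ee_pos: [0.4762, -0.2132, 0.115]
ee_rot: [-0.706, 0.033, -0.031, 0.706]
wrist_force: [-4.6, -5.8, -5.3]
gripper_width: 0.144
```

Request:
apply_moves(plan=[8,6.9,-10.8,0,0,8,14.3,-21.1,0,0,8,22.4,-31,0,0,8,31.1,-40.4,0,0,8,40.3,-49.3,0,0])

```text
clock: 15.2
ee_pos: [0.5149, -0.2169, 0.165]
ee_rot: [-0.706, 0.034, -0.03, 0.706]
wrist_force: [-17.6, -2.3, 6.7]
gripper_width: 0.142
```

Request:
apply_moves(plan=[8,9.7,-8.3,0,0,8,19.9,-16,0,0,8,28.8,-21.9,0,0,8,34.2,-25.2,0,0,8,37.9,-27.4,0,0])

```text
clock: 15.7
ee_pos: [0.5536, -0.2205, 0.1944]
ee_rot: [0.707, -0.033, 0.031, -0.706]
wrist_force: [-15.1, 0.8, 14.8]
gripper_width: 0.146
```

Request:
apply_moves(plan=[8,0,0,0,0,8,0,0,0,0,8,0,0,0,0,8,0,0,0,0,8,0,0,0,0])

```text
clock: 16.2
ee_pos: [0.5541, -0.2206, 0.1946]
ee_rot: [0.707, -0.032, 0.032, -0.706]
wrist_force: [-11.8, 0.3, 16.0]
gripper_width: 0.146
```

Request:
apply_moves(plan=[8,0,0,0,0,8,0,0,0,0,8,0,0,0,0,8,0,0,0,0,8,0,0,0,0])

```text
clock: 16.7
ee_pos: [0.5541, -0.2206, 0.1946]
ee_rot: [0.707, -0.032, 0.032, -0.706]
wrist_force: [-11.8, -0.3, 15.7]
gripper_width: 0.146
```

Request:
apply_moves(plan=[8,0,0,0,0,8,0,0,0,0,8,0,0,0,0,8,0,0,0,0,8,0,0,0,0])

```text
clock: 17.2
ee_pos: [0.554, -0.2206, 0.1946]
ee_rot: [0.707, -0.032, 0.032, -0.706]
wrist_force: [-12.7, 0.7, 15.9]
gripper_width: 0.147
```

Request:
apply_moves(plan=[8,0,0,0,0,8,0,0,0,0,8,0,0,0,0,8,0,0,0,0,8,0,0,0,0])

```text
clock: 17.7
ee_pos: [0.5541, -0.2206, 0.1946]
ee_rot: [0.707, -0.032, 0.032, -0.706]
wrist_force: [-12.5, -0.5, 16.0]
gripper_width: 0.145
```

Request:
apply_moves(plan=[8,-3.7,2.1,0,0,8,-10.9,6.6,0,0,8,-21.4,13.9,0,0,8,-31.5,21.8,0,0,8,-41.1,30.3,0,0])

```text
clock: 18.2
ee_pos: [0.5141, -0.2168, 0.1638]
ee_rot: [0.707, -0.031, 0.033, -0.706]
wrist_force: [-0.7, -0.7, 7.1]
gripper_width: 0.145
```

Request:
apply_moves(plan=[8,-9,9,0,0,8,-17.5,18.6,0,0,8,-25.4,28.6,0,0,8,-32.7,39.2,0,0,8,-39.3,50.1,0,0])

```text
clock: 18.7
ee_pos: [0.4751, -0.2132, 0.1124]
ee_rot: [0.707, -0.031, 0.033, -0.706]
wrist_force: [-1.4, -0.6, 5.9]
gripper_width: 0.143
```

Request:
apply_moves(plan=[8,-6,11.3,0,0,8,-11.2,22.9,0,0,8,-15.1,32.9,0,0,8,-17.8,40.9,0,0,8,-19.7,47.1,0,0])

```text
clock: 19.2
ee_pos: [0.4553, -0.2113, 0.0638]
ee_rot: [0.706, -0.032, 0.033, -0.706]
wrist_force: [0.4, -0.7, 3.3]
gripper_width: 0.148
```

Request:
apply_moves(plan=[8,0,1,0,0,8,0,2,0,0,8,0,2,0,0,8,0,2,0,0,8,0,2,0,0])

```text
clock: 19.7
ee_pos: [0.4551, -0.2113, 0.0628]
ee_rot: [0.707, -0.032, 0.032, -0.706]
wrist_force: [-4.7, 1.0, 11.5]
gripper_width: 0.142
```

Request:
apply_moves(plan=[8,0,-0.5,0,0,45,0,-0.5,0,0,45,0,-0.5,0,0,45,0,-0.5,0,0,45,0,-0.5,0,0])

```text
clock: 20.2
ee_pos: [0.4549, -0.2111, 0.0622]
ee_rot: [-0.706, 0.032, -0.032, 0.706]
wrist_force: [-0.6, 0.2, -0.9]
gripper_width: 0.527
```

Request:
apply_moves(plan=[45,0,-30,0,0,45,0,-75,0,0,45,0,-115,0,0,45,0,-115,0,0])

```text
clock: 20.6
ee_pos: [0.4567, -0.2124, 0.1823]
ee_rot: [0.708, -0.029, 0.035, -0.704]
wrist_force: [0.4, 1.0, -0.1]
gripper_width: 0.527
```

```bash
cat >> h.py <<'E'
def look():
    f=env.grab_frame("scene"); C=cloud(f); dd=C[...,:2]-TF; x=dd@ex;y=dd@ey
    m=(abs(x)<.06)&(abs(y)<.09)&(abs(C[...,2]-.097)<.025); k=np.linalg.lstsq(np.c_[x[m],y[m],np.ones(m.sum())],C[...,2][m],rcond=None)[0]
    for _ in range(4):
        r=C[...,2]-(k[0]*x+k[1]*y+k[2]); g=m&(abs(r)<.004); k=np.linalg.lstsq(np.c_[x[g],y[g],np.ones(g.sum())],C[...,2][g],rcond=None)[0]
    print("plate tilt",k,g.sum())
    for q in("sample4","baffle"):
      for r in env.cut_out(q,f):
        X=C[r["region"]]; X=X[X[:,2]>(.1 if q=="sample4" else .06)]
        if len(X): c=np.nanmedian(X,0); d=c[:2]-TF; print(q,round(r["p"],2),"world",np.round(c,3),"tray",np.round([d@ex,d@ey],4),"top",np.round(np.nanpercentile(X[:,2],98),3))
    return f
E
python3 - <<'E'
from h import *
look(); p=rk(.030,.062); go(p[0],p[1],.175,RY)
w=env.grab_frame("wrist"); C=cloud(w); dd=C[...,:2]-TF; x=dd@ex;y=dd@ey;z=C[...,2]
for y0 in(.062,0,-.062):
    m=(abs(y-y0)<.025)&(abs(x-.03)<.03)&(z>.136)&(z<.146); print(y0,m.sum(),x[m].mean() if m.any() else 0,y[m].mean() if m.any() else 0)
E
```

```text
plate tilt [ 0.00511338 -0.0035228   0.09705809] 2252
sample4 0.81 world [ 0.639 -0.17   0.129] tray [0.0406 0.0585] top 0.141
sample4 0.65 world [ 0.627 -0.288  0.129] tray [ 0.0399 -0.0599] top 0.142
sample4 0.54 world [ 0.633 -0.228  0.131] tray [0.0409 0.0006] top 0.141
baffle 0.92 world [0.369 0.152 0.093] tray [-0.2573  0.3537] top 0.11
baffle 0.87 world [ 0.35  -0.125  0.076] tray [-0.2513  0.0759] top 0.086
t 20.75 pos [ 0.4545 -0.2109  0.1765] grip 0.526 F [ 0.1  0.6 -0.5]
[[0.996, -0.001, 0.091], [-0.091, 0.001, 0.996], [-0.001, -1.0, 0.001]]
shift [169.    1.3  61.1] roll 0.002 cur yaw -0.091
0.062 0 0 0
0 0 0 0
-0.062 462 0.02545685871145 -0.05920560150618885
```

Request:
apply_moves(plan=[50,50,-5,20,0,50,95,-5,40,0,50,140,-5,61,0,50,174,0,61,0,50,174,0,61,0])

```text
clock: 21.3
ee_pos: [0.6357, -0.1651, 0.1729]
ee_rot: [-0.706, 0.033, -0.03, 0.707]
wrist_force: [0.1, -0.6, 0.1]
gripper_width: 0.583
```

Request:
apply_moves(plan=[50,0,0,0,0,50,0,0,0,0,50,0,0,0,0])

```text
clock: 21.6
ee_pos: [0.633, -0.1666, 0.1778]
ee_rot: [0.706, -0.032, 0.032, -0.706]
wrist_force: [0.3, 0.6, -0.2]
gripper_width: 0.587
```

```bash
python3 - <<'E'
from h import *
p=rk(.034,.062); go(p[0],p[1],.111,RY)
w=env.grab_frame("wrist"); C=cloud(w); dd=C[...,:2]-TF; x=dd@ex;y=dd@ey;z=C[...,2]
for y0 in(.062,0):
    m=(abs(y-y0)<.02)&(abs(x-.03)<.025)&(z>.12)&(z<.146); print(y0,m.sum(),x[m].min(),x[m].max(),y[m].min(),y[m].max())
E
```

```text
t 21.6 pos [ 0.633  -0.1666  0.1778] grip 0.587 F [ 0.3  0.6 -0.2]
[[0.996, 0.0, 0.092], [-0.092, -0.0, 0.996], [0.0, -1.0, -0.0]]
shift [-0.8 66.8  0.8] roll 0.001 cur yaw -0.092
0.062 1426 0.020492081739940812 0.04404481768346434 0.04808295687493418 0.07222662378719236
0 1338 0.02010770730053333 0.043500943910272954 -0.0097884925552633 0.014962459401463221
```

Request:
apply_moves(plan=[50,-1,30,0,0,50,-1,67,0,0,50,-1,67,0,0,50,-1,67,0,0,15,-1,67,0,0])

```text
clock: 22.15
ee_pos: [0.6336, -0.1667, 0.113]
ee_rot: [0.707, -0.031, 0.033, -0.706]
wrist_force: [-0.3, -0.5, -0.2]
gripper_width: 0.429
```

Request:
apply_moves(plan=[15,0,0,0,0,15,0,0,0,0,15,0,0,0,0,15,0,0,0,0,15,0,0,0,0], force=40)

```text
clock: 22.65
ee_pos: [0.633, -0.1665, 0.1126]
ee_rot: [0.707, -0.032, 0.033, -0.706]
wrist_force: [-3.8, -0.3, 7.8]
gripper_width: 0.268
```

```bash
python3 - <<'E'
from h import *
p=rk(-.026,.0615); go(p[0],p[1],.113,RY)
E
```

```text
t 22.65 pos [ 0.633  -0.1665  0.1126] grip 0.268 F [-3.8 -0.3  7.8]
[[0.996, 0.002, 0.091], [-0.091, -0.001, 0.996], [0.002, -1.0, -0.001]]
shift [-60.7  -0.5   0.4] roll 0.002 cur yaw -0.091
```

Request:
apply_moves(plan=[15,-12,-1,0.3,0,15,-26,-1,0.3,0,15,-40,-1,0.3,0,15,-52,-1,0.3,0,15,-60,-1,0.3,0])

```text
clock: 23.15
ee_pos: [0.573, -0.1606, 0.1126]
ee_rot: [0.707, -0.031, 0.033, -0.706]
wrist_force: [1.2, -0.3, 0.9]
gripper_width: 0.267
```

Request:
apply_moves(plan=[15,0,0,0,0,15,0,0,0,0])

```text
clock: 23.35
ee_pos: [0.5731, -0.1606, 0.1126]
ee_rot: [0.707, -0.032, 0.032, -0.706]
wrist_force: [-4.8, 1.5, 8.3]
gripper_width: 0.268
```

Request:
apply_moves(plan=[15,0,-25,0,0,15,0,-60,0,0,15,0,-95,0,0,15,0,-112,0,0,15,0,-112,0,0])

```text
clock: 23.85
ee_pos: [0.5742, -0.1608, 0.226]
ee_rot: [0.707, -0.03, 0.034, -0.706]
wrist_force: [-0.2, -0.0, -1.3]
gripper_width: 0.266
```

```bash
python3 - <<'E'
from h import *
go(.529,.145,.215,-.004); look()
t=env.grab_frame("top"); C=cloud(t); X,Y,Z=C[...,0],C[...,1],C[...,2]
m=(Z>.07)&(Z<.09)&(X>.45)&(X<.7)&(Y>-.09)&(Y<.1); print("fin",m.sum(), cv2.minAreaRect((C[m][:,:2]*1000).astype(np.float32)) if m.sum()>20 else 0)
E
```

```text
t 23.85 pos [ 0.5742 -0.1608  0.226 ] grip 0.266 F [-0.2 -0.  -1.3]
[[0.996, 0.005, 0.091], [-0.091, -0.002, 0.996], [0.005, -1.0, -0.002]]
shift [-72.8  10.1 300.5] roll -0.087 cur yaw -0.091
plate tilt [ 0.00588153 -0.00333241  0.09705202] 2281
sample4 0.72 world [ 0.586 -0.165  0.182] tray [-0.0126  0.0585] top 0.219
sample4 0.67 world [ 0.633 -0.227  0.13 ] tray [0.0405 0.0014] top 0.141
sample4 0.58 world [ 0.627 -0.288  0.129] tray [ 0.0399 -0.0599] top 0.142
baffle 0.86 world [ 0.622 -0.013  0.082] tray [0.0091 0.2128] top 0.085
baffle 0.83 world [ 0.336 -0.114  0.078] tray [-0.2662  0.0858] top 0.086
baffle 0.56 world [0.371 0.152 0.093] tray [-0.2556  0.3536] top 0.11
fin 235 ((598.2290649414062, -7.2892327308654785), (126.69638061523438, 9.946853637695312), 1.4905344247817993)
```

Request:
apply_moves(plan=[15,-12,3,50,-0.02,15,-24,3,100,-0.04,15,-37,3,150,-0.06,15,-49,3,200,-0.08,15,-61,3,250,-0.088])

```text
clock: 24.55
ee_pos: [0.535, 0.0886, 0.2193]
ee_rot: [-0.707, 0.002, -0.0, 0.707]
wrist_force: [0.5, 0.7, -0.5]
gripper_width: 0.261
```

```bash
python3 -c "
from h import *
go(.529,.145,.215,-.004)"
```

```text
t 24.55 pos [0.535  0.0886 0.2193] grip 0.261 F [ 0.5  0.7 -0.5]
[[1.0, -0.002, 0.003], [-0.003, 0.0, 1.0], [-0.002, -1.0, 0.0]]
shift [-6.2  4.3 56.4] roll 0.001 cur yaw -0.003
```

Request:
apply_moves(plan=[15,-6,0,30,0,15,-6,0,56,0,15,-6,0,56,0,15,-6,0,56,0,15,-6,0,56,0])

```text
clock: 25.05
ee_pos: [0.5302, 0.1419, 0.2198]
ee_rot: [0.707, -0.002, 0.001, -0.707]
wrist_force: [-0.9, -0.3, -0.7]
gripper_width: 0.267
```

```bash
python3 - <<'E'
from h import *
go(.528,.145,.089,-.004)
w=env.grab_frame("wrist"); C=cloud(w); X,Y,Z=C[...,0],C[...,1],C[...,2]
b=(Z>.13)&(Z<.19)&(abs(X-.528)<.04)&(abs(Y-.145)<.04); print("body",b.sum(),C[b].min(0),C[b].max(0))
sh=(abs(Z-.075)<.006)&(X>.5)&(Y>.08); print("shade front",[ (y0,round(X[sh&(abs(Y-y0)<.004)].min(),4)) for y0 in(.115,.175,.237,.295) if (sh&(abs(Y-y0)<.004)).any()])
o=-np.array(w["R"]).T@w["t"]
lo=(Z<.04)&(X>.5); L=o+(C-o)*((.075-o[2])/(Z-o[2]))[...,None]
q=lo&(L[...,0]>.575)&(L[...,0]<.615)&(L[...,1]>.11)&(L[...,1]<.31); ys=np.sort(L[...,1][q]); print([(round(a.min(),4),round(a.max(),4),len(a)) for a in np.split(ys,np.nonzero(np.diff(ys)>.004)[0]+1) if len(a)>10])
fl=(abs(Z-.008)<.005)&(X>.44)&(X<.56)&(Y>.12)&(Y<.3); print("floor front x",X[fl].min(),np.median(Z[fl]))
E
```

```text
t 25.05 pos [0.5302 0.1419 0.2198] grip 0.267 F [-0.9 -0.3 -0.7]
[[1.0, -0.001, 0.004], [-0.004, -0.0, 1.0], [-0.001, -1.0, -0.0]]
shift [ -2.1 130.8   3.1] roll 0.0 cur yaw -0.004
body 2224 [0.51099487 0.13021638 0.13750735] [0.54725352 0.15919683 0.18999689]
shade front [(0.115, np.float64(0.5628)), (0.175, np.float64(0.5618)), (0.237, np.float64(0.5621)), (0.295, np.float64(0.5627))]
[(np.float64(0.1368), np.float64(0.1573), 985), (np.float64(0.1984), np.float64(0.2191), 1191), (np.float64(0.2591), np.float64(0.2794), 1380)]
floor front x 0.47207309265915454 0.006981923328789355
```

Request:
apply_moves(plan=[15,0,30,4.5,0,15,0,70,4.5,0,15,0,105,4.5,0,15,0,125,4.5,0,15,0,128,4.5,0])

```text
clock: 25.6
ee_pos: [0.5292, 0.1463, 0.0905]
ee_rot: [0.707, -0.003, -0.0, -0.707]
wrist_force: [-0.1, 0.0, -1.0]
gripper_width: 0.269
```

Request:
apply_moves(plan=[15,0,0,0,0,15,0,0,0,0,15,0,0,0,0])

```text
clock: 25.9
ee_pos: [0.5307, 0.147, 0.0932]
ee_rot: [-0.707, 0.001, -0.002, 0.707]
wrist_force: [-0.9, -0.8, -0.7]
gripper_width: 0.267
```

Request:
apply_moves(plan=[15,18,0,0,0,15,36,0,0,0,15,54,0,0,0,15,70,0,0,0,15,78,0,0,0])

```text
clock: 26.4
ee_pos: [0.6093, 0.1469, 0.0928]
ee_rot: [-0.707, 0.001, -0.002, 0.707]
wrist_force: [-0.2, -0.8, -1.9]
gripper_width: 0.271
```

Request:
apply_moves(plan=[15,2,0,0,0,15,4,0,0,0,15,6,0,0,0,15,7,0,0,0,15,7,0,0,0])

```text
clock: 26.9
ee_pos: [0.6145, 0.1471, 0.0925]
ee_rot: [0.707, -0.002, 0.0, -0.707]
wrist_force: [-5.3, -0.2, 2.0]
gripper_width: 0.271
```

Request:
apply_moves(plan=[15,-0.5,1.5,0,0,45,-0.5,1.5,0,0,45,-0.5,1.5,0,0,45,-0.5,1.5,0,0,45,-0.5,1.5,0,0])

```text
clock: 27.4
ee_pos: [0.6149, 0.147, 0.091]
ee_rot: [-0.707, 0.001, -0.001, 0.707]
wrist_force: [1.0, -0.6, 0.5]
gripper_width: 0.523
```

Request:
apply_moves(plan=[50,0,-30,0,0,50,0,-70,0,0,50,0,-95,0,0,50,0,-95,-20,0,50,0,-95,-60,0])

```text
clock: 27.9
ee_pos: [0.6147, 0.0883, 0.1869]
ee_rot: [-0.707, -0.001, -0.001, 0.707]
wrist_force: [-0.3, -0.2, 0.3]
gripper_width: 0.582
```

Request:
apply_moves(plan=[50,2,0,-50,0.03,50,5,0,-100,0.06,50,8,0,-150,0.089,50,11,0,-200,0.089,50,12,0,-250,0.089])

```text
clock: 28.4
ee_pos: [0.6257, -0.1648, 0.1861]
ee_rot: [0.706, -0.032, 0.033, -0.706]
wrist_force: [0.3, 0.4, 0.4]
gripper_width: 0.587
```

```bash
python3 - <<'E'
from h import *
p=rk(.0325,.001); go(p[0],p[1],.178,RY); look()
E
```

```text
t 28.4 pos [ 0.6257 -0.1648  0.1861] grip 0.587 F [0.3 0.4 0.4]
[[0.996, 0.001, 0.092], [-0.092, -0.0, 0.996], [0.001, -1.0, -0.0]]
shift [  5.1   8.1 -61.3] roll 0.001 cur yaw -0.092
plate tilt [ 0.00666786 -0.00310089  0.09703307] 2269
sample4 0.75 world [ 0.627 -0.288  0.13 ] tray [ 0.0404 -0.06  ] top 0.142
sample4 0.62 world [ 0.633 -0.227  0.13 ] tray [0.0406 0.001 ] top 0.141
sample4 0.47 world [0.62  0.139 0.115] tray [-0.0066  0.3645] top 0.119
baffle 0.92 world [ 0.335 -0.113  0.076] tray [-0.2665  0.0868] top 0.086
baffle 0.77 world [ 0.614 -0.013  0.082] tray [0.0018 0.2121] top 0.086
baffle 0.65 world [0.37  0.152 0.094] tray [-0.2564  0.3535] top 0.11
```

Bottle 1 stands in its bay, with the cap top at 0.119. On to bottle 2.

Request:
apply_moves(plan=[50,5,0,-40,0,50,5,0,-61,0,50,5,0,-61,0,50,5,0,-61,0,50,5,0,-61,0])

```text
clock: 29.05
ee_pos: [0.6253, -0.2225, 0.1861]
ee_rot: [-0.706, 0.032, -0.032, 0.707]
wrist_force: [0.2, 0.0, 0.4]
gripper_width: 0.584
```

```bash
python3 -c "
from h import *
p=rk(.0325,.001); go(p[0],p[1],.1125,RY)"
```

```text
t 29.05 pos [ 0.6253 -0.2225  0.1861] grip 0.584 F [0.2 0.  0.4]
[[0.996, 0.0, 0.091], [-0.091, 0.0, 0.996], [-0.0, -1.0, 0.0]]
shift [ 0.2 73.6 -3.9] roll 0.002 cur yaw -0.091
```

Request:
apply_moves(plan=[50,0,35,-3.5,0,50,0,73.5,-3.5,0,50,0,73.5,-3.5,0,50,0,73.5,-3.5,0,15,0,73.5,-3.5,0])

```text
clock: 29.55
ee_pos: [0.626, -0.2274, 0.1151]
ee_rot: [0.707, -0.031, 0.034, -0.706]
wrist_force: [0.6, -0.0, 0.0]
gripper_width: 0.432
```

Request:
apply_moves(plan=[15,0,0,0,0,15,0,0,0,0,15,0,0,0,0,15,0,0,0,0,15,0,0,0,0])

```text
clock: 30.05
ee_pos: [0.6255, -0.2277, 0.1149]
ee_rot: [0.707, -0.031, 0.034, -0.706]
wrist_force: [-1.4, 0.8, 6.6]
gripper_width: 0.267
```

```bash
python3 -c "
from h import *
p=rk(-.026,.0); go(p[0],p[1],.113,RY)"
```

```text
t 30.05 pos [ 0.6255 -0.2277  0.1149] grip 0.267 F [-1.4  0.8  6.6]
[[0.996, 0.003, 0.092], [-0.092, -0.002, 0.996], [0.003, -1.0, -0.001]]
shift [-59.    1.7   0.4] roll 0.001 cur yaw -0.092
```

Request:
apply_moves(plan=[15,-12,-1,0.3,0,15,-26,-1,0.3,0,15,-40,-1,0.3,0,15,-52,-1,0.3,0,15,-59,-1,0.3,0])

```text
clock: 30.55
ee_pos: [0.5662, -0.2219, 0.1149]
ee_rot: [0.707, -0.032, 0.033, -0.706]
wrist_force: [2.4, 0.5, 1.7]
gripper_width: 0.263
```

Request:
apply_moves(plan=[15,0,0,0,0,15,0,0,0,0])

```text
clock: 30.75
ee_pos: [0.5664, -0.222, 0.1149]
ee_rot: [0.707, -0.032, 0.033, -0.706]
wrist_force: [-4.4, 1.4, 9.3]
gripper_width: 0.265
```

Request:
apply_moves(plan=[15,0,-25,0,0,15,0,-60,0,0,15,0,-95,0,0,15,0,-112,0,0,15,0,-112,0,0])

```text
clock: 31.25
ee_pos: [0.5672, -0.2221, 0.228]
ee_rot: [0.707, -0.031, 0.034, -0.705]
wrist_force: [0.4, -0.1, -0.2]
gripper_width: 0.265
```

```bash
python3 -c "
from h import *
go(.531,.2083,.225,-.004)"
```

```text
t 31.25 pos [ 0.5672 -0.2221  0.228 ] grip 0.265 F [ 0.4 -0.1 -0.2]
[[0.996, 0.004, 0.092], [-0.092, -0.003, 0.996], [0.004, -1.0, -0.002]]
shift [-75.5   1.7 425.3] roll -0.088 cur yaw -0.092
```

Request:
apply_moves(plan=[15,-9,2,48,-0.02,15,-18,2,96,-0.04,15,-27,2,144,-0.06,15,-35,2,192,-0.08,15,-43,2,240,-0.088])

```text
clock: 31.75
ee_pos: [0.5446, 0.0233, 0.222]
ee_rot: [-0.707, 0.002, -0.0, 0.707]
wrist_force: [1.4, -0.6, -2.0]
gripper_width: 0.267
```

Request:
apply_moves(plan=[15,-10,0,50,0,15,-15,0,100,0,15,-15,0,150,0,15,-15,0,180,0,15,-15,0,180,0])

```text
clock: 32.25
ee_pos: [0.5301, 0.2049, 0.2216]
ee_rot: [-0.707, 0.001, 0.001, 0.707]
wrist_force: [-0.6, 0.4, -1.2]
gripper_width: 0.262
```

Request:
apply_moves(plan=[15,0,0,0,0,15,0,0,0,0,15,0,0,0,0])

```text
clock: 32.55
ee_pos: [0.5312, 0.2003, 0.2231]
ee_rot: [0.707, -0.002, 0.002, -0.707]
wrist_force: [0.1, -0.1, -0.9]
gripper_width: 0.265
```

```bash
python3 -c "
from h import *
go(.531,.2085,.0945,-.004)"
```

```text
t 32.55 pos [0.5312 0.2003 0.2231] grip 0.265 F [ 0.1 -0.1 -0.9]
[[1.0, -0.001, 0.006], [-0.006, -0.0, 1.0], [-0.001, -1.0, -0.0]]
shift [ -0.2 128.6   8.2] roll -0.002 cur yaw -0.006
```

Request:
apply_moves(plan=[15,0,30,8,0,15,0,70,8,0,15,0,105,8,0,15,0,125,8,0,15,0,128,8,0])

```text
clock: 33.05
ee_pos: [0.5304, 0.2084, 0.0936]
ee_rot: [0.707, -0.003, 0.001, -0.707]
wrist_force: [0.6, -0.3, -0.3]
gripper_width: 0.267
```

Request:
apply_moves(plan=[15,0,0,0,0,15,0,0,0,0,15,0,0,0,0])

```text
clock: 33.35
ee_pos: [0.5317, 0.2093, 0.0965]
ee_rot: [-0.707, 0.001, -0.002, 0.707]
wrist_force: [0.5, -0.1, -0.3]
gripper_width: 0.265
```

Request:
apply_moves(plan=[15,18,0,0,0,15,36,0,0,0,15,54,0,0,0,15,70,0,0,0,15,78,0,0,0])

```text
clock: 33.85
ee_pos: [0.6103, 0.2089, 0.096]
ee_rot: [-0.707, 0.001, -0.002, 0.707]
wrist_force: [0.1, 0.2, -0.9]
gripper_width: 0.265
```

Request:
apply_moves(plan=[15,2,0,0,0,15,4,0,0,0,15,6,0,0,0,15,7,0,0,0,15,7,0,0,0])

```text
clock: 34.35
ee_pos: [0.615, 0.2092, 0.0956]
ee_rot: [0.707, -0.002, 0.0, -0.707]
wrist_force: [-5.2, -0.4, 2.4]
gripper_width: 0.27
```

Request:
apply_moves(plan=[15,-0.5,2,0,0,45,-0.5,2,0,0,45,-0.5,2,0,0,45,-0.5,2,0,0,45,-0.5,2,0,0])

```text
clock: 34.85
ee_pos: [0.6158, 0.2089, 0.0936]
ee_rot: [-0.707, 0.001, -0.002, 0.707]
wrist_force: [-0.1, -0.0, -0.1]
gripper_width: 0.53
```

Request:
apply_moves(plan=[50,0,-30,0,0,50,0,-70,0,0,50,0,-92,0,0,50,0,-92,-20,0,50,0,-92,-60,0])

```text
clock: 35.35
ee_pos: [0.6154, 0.1502, 0.1862]
ee_rot: [-0.707, -0.0, -0.001, 0.707]
wrist_force: [2.1, -0.9, -0.4]
gripper_width: 0.584
```

Request:
apply_moves(plan=[50,2,0,-50,0.03,50,4,0,-100,0.06,50,5,0,-150,0.086,50,6,0,-200,0.086,50,6,0,-250,0.086])

```text
clock: 35.85
ee_pos: [0.6202, -0.103, 0.1857]
ee_rot: [0.706, -0.032, 0.032, -0.706]
wrist_force: [0.6, 0.1, -0.7]
gripper_width: 0.583
```

```bash
python3 -c "
from h import *
p=rk(.0325,-.0605); go(p[0],p[1],.186,RY); look()"
```

```text
t 35.85 pos [ 0.6202 -0.103   0.1857] grip 0.583 F [ 0.6  0.1 -0.7]
[[0.996, 0.001, 0.09], [-0.09, -0.0, 0.996], [0.001, -1.0, -0.0]]
shift [  15.8   -0.3 -183.9] roll 0.003 cur yaw -0.09
plate tilt [ 0.00571455 -0.00352648  0.09704748] 2259
sample4 0.85 world [ 0.627 -0.288  0.129] tray [ 0.0398 -0.0599] top 0.142
sample4 0.7 world [0.621 0.14  0.114] tray [-0.006   0.3649] top 0.119
sample4 0.6 world [0.619 0.204 0.115] tray [-0.014   0.4286] top 0.119
baffle 0.87 world [0.612 0.036 0.079] tray [-0.0049  0.2607] top 0.085
baffle 0.78 world [ 0.362 -0.136  0.078] tray [-0.2375  0.0668] top 0.087
baffle 0.6 world [0.37  0.152 0.094] tray [-0.2563  0.3537] top 0.11
```

The small baffle has been knocked to y≈0.036, as the task warned. I'll measure it again before grasping it. Now bottle 3.

Request:
apply_moves(plan=[50,4,0,-50,0,50,8,0,-100,0,50,12,0,-150,0,50,16,0,-186,0,50,16,0,-186,0])

```text
clock: 36.5
ee_pos: [0.6191, -0.2911, 0.1847]
ee_rot: [0.707, -0.033, 0.033, -0.706]
wrist_force: [-0.2, 1.4, 0.3]
gripper_width: 0.587
```

Request:
apply_moves(plan=[50,0,0,0,0,50,0,0,0,0,50,0,0,0,0])

```text
clock: 36.8
ee_pos: [0.6201, -0.286, 0.1858]
ee_rot: [0.706, -0.031, 0.031, -0.706]
wrist_force: [-0.4, 0.1, 0.8]
gripper_width: 0.585
```

```bash
python3 -c "
from h import *
p=rk(.0325,-.0610); go(p[0],p[1],.1125,RY)"
```

```text
t 36.8 pos [ 0.6201 -0.286   0.1858] grip 0.585 F [-0.4  0.1  0.8]
[[0.996, 0.0, 0.088], [-0.088, -0.0, 0.996], [0.0, -1.0, -0.0]]
shift [-0.5 73.3 -2.1] roll 0.005 cur yaw -0.088
```

Request:
apply_moves(plan=[50,-0.5,35,-2,0.004,50,-0.5,73,-2,0.004,50,-0.5,73,-2,0.004,50,-0.5,73,-2,0.004,15,-0.5,73,-2,0.004])

```text
clock: 37.3
ee_pos: [0.62, -0.2898, 0.1152]
ee_rot: [0.707, -0.032, 0.034, -0.706]
wrist_force: [-0.2, 0.3, 0.3]
gripper_width: 0.43
```

Request:
apply_moves(plan=[15,0,0,0,0,15,0,0,0,0,15,0,0,0,0,15,0,0,0,0,15,0,0,0,0])

```text
clock: 37.8
ee_pos: [0.6195, -0.29, 0.1149]
ee_rot: [0.707, -0.032, 0.034, -0.706]
wrist_force: [-1.8, 0.4, 6.1]
gripper_width: 0.264
```

```bash
python3 -c "
from h import *
p=rk(-.026,-.062); go(p[0],p[1],.113,RY)"
```

```text
t 37.8 pos [ 0.6195 -0.29    0.1149] grip 0.264 F [-1.8  0.4  6.1]
[[0.996, 0.003, 0.094], [-0.094, -0.002, 0.996], [0.003, -1.0, -0.002]]
shift [-58.8   1.8   0.9] roll -0.001 cur yaw -0.094
```

Request:
apply_moves(plan=[15,-12,-1,0.5,0,15,-26,-1,0.5,0,15,-40,-1,0.8,0,15,-52,-1,0.8,0,15,-59,-1,0.8,0])

```text
clock: 38.3
ee_pos: [0.5603, -0.2835, 0.1149]
ee_rot: [0.707, -0.032, 0.034, -0.706]
wrist_force: [2.0, -0.5, 2.1]
gripper_width: 0.266
```

Request:
apply_moves(plan=[15,0,0,0,0,15,0,0,0,0])

```text
clock: 38.5
ee_pos: [0.5605, -0.2836, 0.1149]
ee_rot: [0.707, -0.033, 0.033, -0.706]
wrist_force: [-3.0, 1.1, 9.6]
gripper_width: 0.265
```

Request:
apply_moves(plan=[15,0,-25,0,0,15,0,-60,0,0,15,0,-95,0,0,15,0,-112,0,0,15,0,-112,0,0])

```text
clock: 39.0
ee_pos: [0.5613, -0.2837, 0.2281]
ee_rot: [0.707, -0.032, 0.035, -0.705]
wrist_force: [1.4, -1.3, -1.5]
gripper_width: 0.261
```

```bash
python3 -c "
from h import *
go(.531,.269,.225,-.004)"
```

```text
t 39.0 pos [ 0.5613 -0.2837  0.2281] grip 0.261 F [ 1.4 -1.3 -1.5]
[[0.996, 0.004, 0.094], [-0.094, -0.003, 0.996], [0.004, -1.0, -0.003]]
shift [-81.9   1.3 547.4] roll -0.09 cur yaw -0.094
```

Request:
apply_moves(plan=[15,-7,2,48,-0.02,15,-14,2,96,-0.04,15,-21,2,144,-0.06,15,-28,2,192,-0.08,15,-36,2,240,-0.09])

```text
clock: 39.5
ee_pos: [0.5462, -0.0388, 0.2219]
ee_rot: [-0.707, 0.002, -0.0, 0.707]
wrist_force: [1.8, 0.1, 0.1]
gripper_width: 0.264
```

Request:
apply_moves(plan=[15,-6,0,49,0,15,-12,0,98,0,15,-18,0,147,0,15,-18,0,196,0,15,-18,0,245,0])

```text
clock: 40.0
ee_pos: [0.5291, 0.2062, 0.222]
ee_rot: [0.707, -0.002, 0.001, -0.707]
wrist_force: [1.1, -0.4, -0.4]
gripper_width: 0.264
```

Request:
apply_moves(plan=[15,0,0,40,0,15,0,0,60,0,15,0,0,60,0,15,0,0,60,0,15,0,0,60,0])

```text
clock: 40.5
ee_pos: [0.5302, 0.2631, 0.2228]
ee_rot: [0.707, -0.002, 0.001, -0.707]
wrist_force: [0.6, -0.4, -0.6]
gripper_width: 0.264
```

```bash
python3 -c "
from h import *
go(.531,.269,.0965,-.004)"
```

```text
t 40.5 pos [0.5302 0.2631 0.2228] grip 0.264 F [ 0.6 -0.4 -0.6]
[[1.0, -0.001, 0.005], [-0.005, -0.001, 1.0], [-0.001, -1.0, -0.001]]
shift [  0.9 126.3   6. ] roll -0.001 cur yaw -0.005
```

Request:
apply_moves(plan=[15,1,30,5.5,0,15,1,70,5.5,0,15,1,105,5.5,0,15,1,125,5.5,0,15,1,127.5,5.5,0])

```text
clock: 41.0
ee_pos: [0.5302, 0.2683, 0.0937]
ee_rot: [0.708, -0.004, 0.0, -0.707]
wrist_force: [-0.1, 0.0, -0.6]
gripper_width: 0.264
```

Request:
apply_moves(plan=[15,0,0,0,0,15,0,0,0,0,15,0,0,0,0])

```text
clock: 41.3
ee_pos: [0.5318, 0.2696, 0.0972]
ee_rot: [-0.707, 0.001, -0.002, 0.707]
wrist_force: [1.0, -0.3, -0.5]
gripper_width: 0.267
```

Request:
apply_moves(plan=[15,18,0,0,0,15,36,0,0,0,15,54,0,0,0,15,70,0,0,0,15,78,0,0,0])

```text
clock: 41.8
ee_pos: [0.6104, 0.2692, 0.0966]
ee_rot: [-0.707, 0.001, -0.002, 0.707]
wrist_force: [0.5, -0.0, -0.5]
gripper_width: 0.261
```

Request:
apply_moves(plan=[15,2,0,0,0,15,4,0,0,0,15,6,0,0,0,15,7,0,0,0,15,7,0,0,0])

```text
clock: 42.3
ee_pos: [0.6145, 0.2696, 0.0961]
ee_rot: [0.707, -0.003, -0.0, -0.707]
wrist_force: [-8.0, -0.6, 4.2]
gripper_width: 0.266
```

Release, rise and move clear towards the baffle, then measure it.

Request:
apply_moves(plan=[15,-0.5,2.5,0,0,45,-0.5,2.5,0,0,45,-0.5,2.5,0,0,45,-0.5,2.5,0,0,45,-0.5,2.5,0,0])

```text
clock: 42.8
ee_pos: [0.6158, 0.2693, 0.0936]
ee_rot: [-0.707, 0.001, -0.002, 0.707]
wrist_force: [0.4, -1.1, 0.2]
gripper_width: 0.53
```

Request:
apply_moves(plan=[50,0,-30,0,0,50,0,-70,0,0,50,0,-110,0,0,50,-40,-110,0,0.1,50,-80,-110,0,0.2])

```text
clock: 43.3
ee_pos: [0.5355, 0.2695, 0.2045]
ee_rot: [-0.703, 0.073, -0.075, 0.704]
wrist_force: [0.2, 0.7, -0.8]
gripper_width: 0.586
```

```bash
python3 - <<'E'
from h import *
st(); f=look()
t=env.grab_frame("top"); C=cloud(t); X,Y,Z=C[...,0],C[...,1],C[...,2]
m=(Z>.075)&(Z<.09)&(X>.45)&(X<.7)&(Y>-.09)&(Y<.1); print("fin",m.sum(), cv2.minAreaRect((C[m][:,:2]*1000).astype(np.float32)))
m=(Z>.004)&(Z<.018)&(X>.45)&(X<.7)&(Y>-.09)&(Y<.1); print("foot",m.sum(), cv2.minAreaRect((C[m][:,:2]*1000).astype(np.float32)))
cv2.imwrite("pics/v5.png",cv2.resize(np.hstack([t["img"][100:320,130:430],f["img"][80:300,80:380]]),(800,294)))
E
```

```text
t 43.3 pos [0.5355 0.2695 0.2045] grip 0.586 F [ 0.2  0.7 -0.8]
[[0.978, 0.003, 0.207], [-0.207, 0.001, 0.978], [0.003, -1.0, 0.001]]
plate tilt [ 0.00681408 -0.00327694  0.09704257] 2330
sample4 0.68 world [ 0.615 -0.292  0.1  ] tray [ 0.0287 -0.0658] top 0.101
sample4 0.54 world [0.619 0.204 0.114] tray [-0.0136  0.429 ] top 0.119
sample4 0.49 world [0.619 0.266 0.114] tray [-0.0192  0.4909] top 0.119
sample4 0.46 world [0.62  0.139 0.115] tray [-0.0065  0.3647] top 0.119
baffle 0.89 world [0.608 0.036 0.08 ] tray [-0.0092  0.2605] top 0.085
baffle 0.75 world [ 0.348 -0.124  0.077] tray [-0.2532  0.0768] top 0.086
baffle 0.56 world [0.37  0.151 0.094] tray [-0.2565  0.3533] top 0.11
fin 243 ((592.0736694335938, 41.958091735839844), (127.31790924072266, 10.120488166809082), 1.7539254426956177)
foot 709 ((564.8021240234375, 6.7361907958984375), (203.20289611816406, 203.92440795898438), 74.0159683227539)
```

View pics/v5.png

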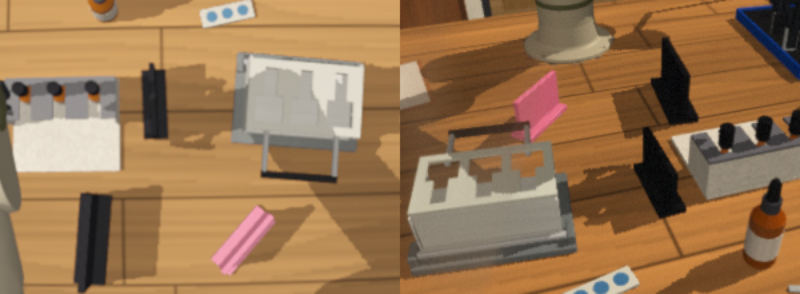

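All three bottles stand home in the stand at (20,90), (55,88) and (93,88). The baffle is upright at (153,100), fitted at (0.592, 0.042).

```bash
python3 -c "
from h import *
go(.592,.042,.16,-1.5402)"
```

```text
t 43.5 pos [0.5356 0.2698 0.2041] grip 0.584 F [0.8 0.7 1.1]
[[0.979, 0.001, 0.202], [-0.202, 0.0, 0.979], [0.001, -1.0, 0.001]]
shift [ 101.1   44.1 -211.7] roll 1.337 cur yaw -0.203
```

Request:
apply_moves(plan=[50,20,0,-43,0.14,50,41,0,-86,0.28,50,62,0,-130,0.42,50,83,0,-173,0.56,50,103,0,-205,0.7])

```text
clock: 44.0
ee_pos: [0.5965, 0.0447, 0.2037]
ee_rot: [-0.635, 0.311, -0.312, 0.635]
wrist_force: [-0.3, -0.2, 0.2]
gripper_width: 0.587
```

```bash
python3 -c "
from h import *
go(.592,.042,.16,-1.5402)"
```

```text
t 44.0 pos [0.5965 0.0447 0.2037] grip 0.587 F [-0.3 -0.2  0.2]
[[0.613, 0.001, 0.79], [-0.79, -0.001, 0.613], [0.001, -1.0, 0.001]]
shift [-0.7 43.7 -5.2] roll 0.629 cur yaw -0.911
```

Request:
apply_moves(plan=[50,0,20,-5,0.14,50,0,40,-5,0.28,50,0,44,-5,0.42,50,0,44,-5,0.56,50,0,44,-5,0.629])

```text
clock: 44.5
ee_pos: [0.5923, 0.0442, 0.1592]
ee_rot: [-0.508, 0.491, -0.492, 0.508]
wrist_force: [-0.7, -0.2, 0.2]
gripper_width: 0.587
```

Request:
apply_moves(plan=[50,0,0,0,0,50,0,0,0,0,50,0,0,0,0])

```text
clock: 44.8
ee_pos: [0.5915, 0.0447, 0.1594]
ee_rot: [-0.51, 0.49, -0.49, 0.51]
wrist_force: [0.4, 0.1, 0.0]
gripper_width: 0.586
```

```bash
python3 - <<'E'
from h import *
w=env.grab_frame("wrist"); C=cloud(w); X,Y,Z=C[...,0],C[...,1],C[...,2]
m=(Z>.078)&(Z<.09)&(X>.5)&(X<.7)&(Y>-.0)&(Y<.1); P=C[m]; print("fin",m.sum(), cv2.minAreaRect((P[:,:2]*1000).astype(np.float32)),P[:,2].max())
go(.592,.042,.041,-1.5402)
E
```

```text
fin 2505 ((595.035400390625, 41.56862258911133), (129.3866424560547, 10.057820320129395), 1.660099744796753) 0.08540847548823562
t 44.85 pos [0.5914 0.0448 0.1594] grip 0.583 F [-0.3  0.2  1. ]
[[0.039, 0.0, 0.999], [-0.999, -0.0, 0.039], [0.0, -1.0, 0.0]]
shift [  2.8 118.4   0.5] roll 0.008 cur yaw -1.532
```

Request:
apply_moves(plan=[50,3,40,2,0.008,50,3,80,2,0.008,50,3,117,2,0.008,50,3,117,2,0.008,50,3,117,2,0.008])

```text
clock: 45.35
ee_pos: [0.5937, 0.042, 0.0434]
ee_rot: [-0.507, 0.492, -0.493, 0.508]
wrist_force: [0.6, 0.2, 0.6]
gripper_width: 0.582
```

Request:
apply_moves(plan=[4,0,0,0,0,4,0,0,0,0,4,0,0,0,0,4,0,0,0,0,4,0,0,0,0], force=40)

```text
clock: 45.85
ee_pos: [0.5938, 0.0419, 0.0437]
ee_rot: [-0.507, 0.492, -0.493, 0.508]
wrist_force: [-1.3, 0.1, 6.3]
gripper_width: 0.113
```

Request:
apply_moves(plan=[4,0,-1,0,0,4,0,-1,0,0])

```text
clock: 46.05
ee_pos: [0.5932, 0.042, 0.0438]
ee_rot: [-0.507, 0.492, -0.493, 0.507]
wrist_force: [-2.8, -0.2, 2.8]
gripper_width: 0.112
```

Request:
apply_moves(plan=[4,0,-20,0,0,4,0,-50,0,0,4,0,-80,0,0,4,0,-110,0,0,4,0,-120,0,0])

```text
clock: 46.55
ee_pos: [0.5941, 0.042, 0.1661]
ee_rot: [-0.507, 0.491, -0.494, 0.508]
wrist_force: [-0.1, 0.9, -2.1]
gripper_width: 0.109
```

```bash
python3 -c "
from h import *
go(.507,.10,.165,-.8); go(.505,.208,.165,-.004)"
```

```text
t 46.55 pos [0.5941 0.042  0.1661] grip 0.109 F [-0.1  0.9 -2.1]
[[0.03, 0.004, 1.0], [-1.0, -0.0, 0.03], [0.001, -1.0, 0.004]]
shift [-60.6   0.7 -85.3] roll -0.741 cur yaw -1.541
t 46.55 pos [0.5941 0.042  0.1661] grip 0.109 F [-0.1  0.9 -2.1]
[[0.03, 0.004, 1.0], [-1.0, -0.0, 0.03], [0.001, -1.0, 0.004]]
shift [-168.6    0.7  -84. ] roll -1.537 cur yaw -1.541
```

Request:
apply_moves(plan=[4,-10,0,-20,-0.14,4,-22,0,-40,-0.28,4,-34,0,-60,-0.42,4,-47,0,-80,-0.56,4,-60,0,-84,-0.7])

```text
clock: 47.05
ee_pos: [0.5052, 0.1, 0.1622]
ee_rot: [0.647, -0.288, 0.286, -0.646]
wrist_force: [1.2, -0.9, -2.5]
gripper_width: 0.11
```

```bash
python3 -c "
from h import *
go(.506,.208,.165,-.004)"
```

```text
t 47.05 pos [0.5052 0.1    0.1622] grip 0.11 F [ 1.2 -0.9 -2.5]
[[0.671, -0.003, 0.741], [-0.741, 0.0, 0.671], [-0.002, -1.0, -0.002]]
shift [-79.5  -2.8  73. ] roll -0.831 cur yaw -0.835
```

Request:
apply_moves(plan=[4,-20,0,18,-0.14,4,-40,0,36,-0.28,4,-60,0,54,-0.42,4,-79,0,73,-0.56,4,-79,0,73,-0.7])

```text
clock: 47.55
ee_pos: [0.5083, 0.2095, 0.162]
ee_rot: [-0.705, 0.047, -0.046, 0.706]
wrist_force: [0.5, -0.5, -0.9]
gripper_width: 0.109
```

Request:
apply_moves(plan=[4,0,0,0,-0.13,4,0,0,0,-0.13,4,0,0,0,-0.13,4,0,0,0,-0.13])

```text
clock: 47.95
ee_pos: [0.509, 0.2068, 0.163]
ee_rot: [0.707, -0.005, 0.005, -0.707]
wrist_force: [0.5, -0.5, -1.7]
gripper_width: 0.112
```

```bash
python3 - <<'E'
from h import *
go(.506,.208,.053,-.004)
w=env.grab_frame("wrist"); C=cloud(w); X,Y,Z=C[...,0],C[...,1],C[...,2]
m=(abs(X-.506)<.05)&(abs(Y-.208)<.09)&(Z>.12)&(Z<.22); P=C[m]; print(m.sum(),P.min(0),P.max(0))
m&=(Z>.195); P=C[m]; print("top",m.sum(),cv2.minAreaRect((P[:,:2]*1000).astype(np.float32)))
E
```

```text
t 47.95 pos [0.509  0.2068 0.163 ] grip 0.112 F [ 0.5 -0.5 -1.7]
[[1.0, -0.001, 0.014], [-0.014, -0.0, 1.0], [-0.001, -1.0, -0.0]]
shift [ -3.  110.    1.1] roll -0.01 cur yaw -0.014
24378 [0.46670194 0.18536045 0.12433803] [0.55280033 0.2734336  0.21999557]
top 15751 ((503.8282470703125, 218.38946533203125), (80.94471740722656, 87.21446990966797), 34.85378646850586)
```

Request:
apply_moves(plan=[4,-3,30,1,-0.01,4,-3,65,1,-0.01,4,-3,95,1,-0.01,4,-3,106,1,-0.01,4,-3,108,1,-0.01])

```text
clock: 48.5
ee_pos: [0.5058, 0.2079, 0.0547]
ee_rot: [0.707, -0.001, 0.0, -0.707]
wrist_force: [-0.2, 0.1, -1.4]
gripper_width: 0.112
```

Request:
apply_moves(plan=[4,0,0,0,0,4,0,0,0,0,4,0,1,0,0])

```text
clock: 48.8
ee_pos: [0.5069, 0.2082, 0.0557]
ee_rot: [-0.707, -0.0, -0.001, 0.707]
wrist_force: [-0.1, 0.3, -2.1]
gripper_width: 0.108
```

Request:
apply_moves(plan=[4,0,1,0,0,4,0,2,0,0,4,0,2,0,0])

```text
clock: 49.1
ee_pos: [0.5061, 0.2081, 0.0524]
ee_rot: [-0.707, 0.0, -0.0, 0.707]
wrist_force: [0.4, -0.7, -1.1]
gripper_width: 0.113
```

Request:
apply_moves(plan=[4,0,1,0,0,4,0,1,0,0,4,0,1,0,0])

```text
clock: 49.4
ee_pos: [0.5064, 0.208, 0.0517]
ee_rot: [0.707, -0.0, 0.001, -0.707]
wrist_force: [-0.9, -1.2, 2.6]
gripper_width: 0.111
```

Request:
apply_moves(plan=[40,0,0,0,0,40,0,0,0,0,40,0,0,0,0,40,0,0,0,0])

```text
clock: 49.8
ee_pos: [0.5062, 0.2081, 0.0514]
ee_rot: [-0.707, 0.0, -0.0, 0.707]
wrist_force: [0.3, 0.6, -0.7]
gripper_width: 0.468
```

Request:
apply_moves(plan=[40,0,-30,0,0,40,0,-65,0,0,40,0,-110,0,0,40,0,-150,0,0,40,0,-160,0,0])

```text
clock: 50.3
ee_pos: [0.5075, 0.2084, 0.216]
ee_rot: [-0.707, -0.002, -0.003, 0.708]
wrist_force: [0.3, -0.5, -0.4]
gripper_width: 0.469
```

Request:
apply_moves(plan=[40,-40,0,-40,0,40,-70,0,-80,0,40,-90,0,-125,0,40,-100,0,-165,0,40,-100,0,-200,0])

```text
clock: 50.8
ee_pos: [0.4043, 0.0066, 0.2111]
ee_rot: [0.707, -0.001, 0.0, -0.707]
wrist_force: [1.7, 0.9, -0.0]
gripper_width: 0.466
```

```bash
python3 - <<'E'
from h import *
st(); f=look()
t=env.grab_frame("top"); C=cloud(t); X,Y,Z=C[...,0],C[...,1],C[...,2]
m=(Z>.08)&(Z<.1)&(X>.46)&(X<.55)&(Y>.1)&(Y<.32); print("fin",m.sum(), cv2.minAreaRect((C[m][:,:2]*1000).astype(np.float32)),np.median(Z[m]))
for y0 in(.147,.2085,.2695):
    m=(Z>.105)&(abs(Y-y0)<.025)&(abs(X-.6)<.04); print("cap",m.sum(),C[m].mean(0))
for q in("stock1","spot_plate"):
    for n in(f,):
        r=env.cut_out(q,n)[:1]; CC=cloud(n); print(q,[np.round(np.nanmedian(CC[a["region"]],0),3) for a in r])
cv2.imwrite("pics/v6.png",cv2.resize(np.hstack([t["img"][100:320,130:430],f["img"][80:300,130:430]]),(800,294)))
E
```

```text
t 50.8 pos [0.4043 0.0066 0.2111] grip 0.466 F [ 1.7  0.9 -0. ]
[[1.0, -0.001, 0.001], [-0.001, -0.0, 1.0], [-0.001, -1.0, -0.0]]
plate tilt [ 0.00622356 -0.00319323  0.09703462] 2315
sample4 0.62 world [0.621 0.141 0.114] tray [-0.0061  0.3659] top 0.119
sample4 0.61 world [0.619 0.266 0.114] tray [-0.0191  0.4902] top 0.119
sample4 0.58 world [0.619 0.204 0.114] tray [-0.0137  0.4291] top 0.119
baffle 0.94 world [ 0.348 -0.125  0.076] tray [-0.2524  0.0764] top 0.086
baffle 0.86 world [0.371 0.152 0.093] tray [-0.2559  0.3536] top 0.11
baffle 0.73 world [0.622 0.139 0.102] tray [-0.0049  0.3647] top 0.119
baffle 0.65 world [0.511 0.202 0.079] tray [-0.121   0.4165] top 0.093
baffle 0.54 world [0.625 0.184 0.075] tray [-0.0054  0.41  ] top 0.084
baffle 0.37 world [0.785 0.123 0.091] tray [0.1588 0.3635] top 0.145
fin 260 ((504.9505310058594, 208.10272216796875), (129.99627685546875, 9.63436508178711), 89.40167236328125) 0.09039196918934192
cap 94 [0.60959496 0.1436888  0.1151429 ]
cap 91 [0.60943269 0.20988174 0.1156156 ]
cap 98 [0.60993286 0.27117276 0.11527929]
stock1 [array([0.787, 0.121, 0.074])]
spot_plate [array([ 0.768, -0.101,  0.008])]
```

View pics/v6.png

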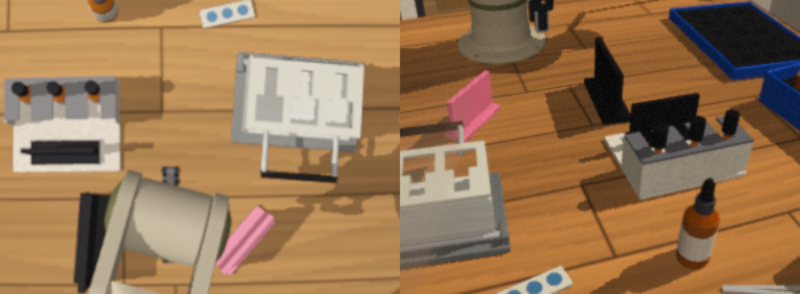

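The baffle stands centred on the stand's front at (65,153), and the three bottles are under the shade at about (20,90), (55,88) and (93,88). The tray is level and the bystanders have not moved.

Request:
apply_moves(plan=[40,0,0,0,0,40,0,0,0,0,40,0,0,0,0])

```text
clock: 51.4
ee_pos: [0.406, 0.0087, 0.2114]
ee_rot: [-0.707, 0.0, 0.0, 0.707]
wrist_force: [-0.1, -0.3, -0.2]
gripper_width: 0.472
```

```bash
python3 -c "
from h import *
st(); print(env.finish_job())"
```

```text
t 51.4 pos [0.406  0.0087 0.2114] grip 0.472 F [-0.1 -0.3 -0.2]
[[1.0, -0.0, -0.0], [0.0, 0.0, 1.0], [-0.0, -1.0, 0.0]]
the job is handed in; nothing more can be done
None
```

The job is done and handed in at about 51 s of the allowed 210 s; no verdict is reported.

**What I did:** I locked the loose bottle into the free left keyhole, next to the two already there. I then rocked the tray twice to about 0.78 rad (by arm position), held each for 2 s, and brought it back level. All three bottles went into the stand, each pushed in until it touched the back. The small black baffle was knocked aside mid-run, so I measured it again before placing it.

**Last checks:**
- **Bottles:** all three stand upright under the shade, cap tops at 0.119 m, at about x = 18–23 mm in the stand frame.
- **Baffle:** its centre is about 86 mm in front of the stand's origin, within about 1 mm of the middle and parallel to within about 0.01 rad.
- **Tray:** level; the 0.006 plate slope is about the same as at every earlier level check.
- **Stock bottle and spot plate:** unmoved.

**Disagreements:** the top and wrist cameras differed by 1–3 mm on the rocker and stand, which is within tolerance. I didn't view the bottles during the second tilt, but afterwards the camera found all three still locked.

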